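# Mount the sample carriage on its dovetail rail and load the dishes

## Task

Get the dish carriage ready: put the timer that lies on the rail's apron flat on the middle of the card box, slide the carriage onto the dovetail rail from its open end until it is fully home against the stop, then turn its red side clamp knob clockwise until it is tight. Only once it is clamped, set every petri dish flat and centred on a pedestal of its own on the carriage, leaving the carriage home and clamped. Do not shift or tip the red-capped dropper bottle.

Things in the scene. Friction and masses are not known exactly. Their poses are not given: they have to be found in the camera images.
- dovetail_rail: Fixed rail fixture: grey plate 380 x 120 x 12 mm, steel dovetail on its centre line (16 mm high, 36 mm wide at the foot, 52 at the top) from x = 18 to 172 mm, tapered lead-in nose (20 mm narrower) from x = -7 to 18, dark stop block (top 48 mm above the table, face at x = 172). Origin: centre of the underside. x: along the rail, the way the carriage is pushed on (about world -y, right).
- apron (a point): Point on top of the plate's bare flat apron (x = -190 to -7 mm of the rail frame, 12 mm above the table), before the rail's open end, at rail x = -103 mm: with the carriage's underside centre here it stands on the apron in line with the rail and clear of it, and can be pushed straight on along the rail's x; its jaws glide on the plate all the way.
- rail_home (a point): Where the centre of the carriage's underside is when the carriage is home against the stop: rail x = 87 mm, y = 0, 12 mm above the table.
- carriage: Loose aluminium carriage, about 0.5 kg, 170 x 90 mm, 30 mm high without pedestals. Origin: centre of the underside; x along its length, pushed on x first, y towards the knob. It starts turned like the rail to within 0.27 rad. Underneath, along x, an undercut slot 40 mm wide at the bottom, 58 mm at 18 mm up: 2 mm clear of the dovetail each side, so it goes on only from the end.
- carriage_grip (a point): Centre of the middle one of the carriage's three blue pedestals, 52.5 mm above the carriage's underside: grip it here across its width. Pedestals are 36 x 36 mm, 45 mm high, at carriage x = -66, 0, +66 mm, tops 75 mm above the underside. On the +y side a lug 56 mm wide, its top 30 mm above the underside, sticks out to y = 111 mm and bears the knob. Axes as the carriage's.
- seat_1 (a point): Centre of the top of the carriage's pedestal at x = -66 mm (36 x 36 mm flat top with a black disc, 87 mm above the table on the rail).
- seat_2 (a point): The same for the middle pedestal, x = 0.
- seat_3 (a point): The same for the pedestal at x = +66 mm.
- knob_grip (a point): Middle of the red clamp knob's grip bar, on the knob's upright axis (at x = 0, y = 85 mm of the carriage), 51 mm above its underside. The bar is 48 mm long along this point's x, 13 mm thick; it reaches from 12 mm below this point (where a disc of 20 mm radius begins) to 12 mm above.
- clamp_knob (a joint): Angle of the clamp knob about its upright axis, rad: starts at 0 to 0.3 (loose), grows clockwise from above to a stop at 2.4 (more than one grip needed); tight above 2.1, with the bar about in line with the carriage. Friction 0.12 N m. It presses a shoe on the dovetail, which then holds the carriage fast; tightened off the rail, the shoe blocks the opening.
- dish_1_center (a point): Centre of a covered petri dish, clear with a white look: gripping width 58 mm, 12 mm high (the point is 6 mm above its underside), about 30 g; it lies flat on the table at the start. Two or three dishes are present.
- dish_2_center (a point): Centre of a covered petri dish, clear with a white look: gripping width 58 mm, 12 mm high (the point is 6 mm above its underside), about 30 g; it lies flat on the table at the start. Two or three dishes are present.
- dish_3_center (a point): Centre of a covered petri dish, clear with a white look: gripping width 58 mm, 12 mm high (the point is 6 mm above its underside), about 30 g; it lies flat on the table at the start. Two or three dishes are present.
- dish_1: The same dish; origin at the centre of its underside.
- dish_2: The same dish; origin at the centre of its underside.
- dish_3: The same dish; origin at the centre of its underside.
- timer_center (a point): Centre of the white square bench timer, 64 x 64 mm, 17 mm high (the point is 8.5 mm above its underside), its sides along this point's x and y; about 60 g. It starts lying on the apron of the rail plate.
- box_top (a point): Centre of the top of the white and green card box, 90 x 90 mm, 18 mm high, fixed on the table at the left; the timer's place is on it.
- dropper_bottle: Loose white dropper bottle with a red cap, 29 mm across, 94 mm high, upright on the table near its right edge; origin at the centre of its underside. A bystander.
There are look-alikes about, which are no part of the job. What is shaped like the dish_3 but brown is not meant.

How it is judged:
On the way, in this order (a step that is already met when the one before it is completed fails the run):
1. the carriage is slid home on the rail, its knob still loose and no dish on it (x of carriage_grip in the frame of dovetail_rail between 0.082 and 0.091 m and y of carriage_grip in the frame of dovetail_rail between -0.005 and 0.005 m and z of carriage_grip in the frame of dovetail_rail between 0.061 and 0.069 m and angle between the x axis of carriage_grip and the x axis of dovetail_rail, either way round below 0.05 rad and value of joint clamp_knob below 1.2 rad and height (world z) of each of dish_1_center, dish_2_center, dish_3_center below 0.075 m), for 0.2 s.
2. the clamp knob is tightened with the carriage home and no dish on it yet (x of carriage_grip in the frame of dovetail_rail between 0.082 and 0.091 m and y of carriage_grip in the frame of dovetail_rail between -0.005 and 0.005 m and z of carriage_grip in the frame of dovetail_rail between 0.061 and 0.069 m and angle between the x axis of carriage_grip and the x axis of dovetail_rail, either way round below 0.05 rad and value of joint clamp_knob above 2.1 rad and height (world z) of each of dish_1_center, dish_2_center, dish_3_center below 0.075 m), for 0.2 s.
At the end, for the whole second after the job is handed in: The carriage is on the dovetail within 5 mm of home, clamp knob tight (over 2.1 rad), the timer flat on the card box within 25 mm of its middle, and each dish present lies flat, at rest and centred to 10 mm on a pedestal of the carriage (x of carriage_grip in the frame of dovetail_rail between 0.082 and 0.091 m and y of carriage_grip in the frame of dovetail_rail between -0.005 and 0.005 m and z of carriage_grip in the frame of dovetail_rail between 0.061 and 0.069 m and angle between the x axis of carriage_grip and the x axis of dovetail_rail, either way round below 0.05 rad and value of joint clamp_knob above 2.1 rad and horizontal distance between timer_center and box_top below 0.025 m and z of timer_center in the frame of box_top between 0.004 and 0.013 m and angle between the z axis of timer_center and the z axis of box_top, either way round below 0.12 rad and ((horizontal distance between dish_1_center and seat_1 below 0.01 m and distance between dish_1_center and seat_1 below 0.013 m) or (horizontal distance between dish_1_center and seat_2 below 0.01 m and distance between dish_1_center and seat_2 below 0.013 m) or (horizontal distance between dish_1_center and seat_3 below 0.01 m and distance between dish_1_center and seat_3 below 0.013 m)) and angle between the z axis of each of dish_1_center, dish_2_center, dish_3_center and the z axis of dovetail_rail, either way round below 0.12 rad and height (world z) of each of dish_1_center, dish_2_center, dish_3_center above 0.088 m and linear speed of each of dish_1, dish_2, dish_3 below 0.02 m/s and ((horizontal distance between dish_2_center and seat_1 below 0.01 m and distance between dish_2_center and seat_1 below 0.013 m) or (horizontal distance between dish_2_center and seat_2 below 0.01 m and distance between dish_2_center and seat_2 below 0.013 m) or (horizontal distance between dish_2_center and seat_3 below 0.01 m and distance between dish_2_center and seat_3 below 0.013 m)) and ((horizontal distance between dish_3_center and seat_1 below 0.01 m and distance between dish_3_center and seat_1 below 0.013 m) or (horizontal distance between dish_3_center and seat_2 below 0.01 m and distance between dish_3_center and seat_2 below 0.013 m) or (horizontal distance between dish_3_center and seat_3 below 0.01 m and distance between dish_3_center and seat_3 below 0.013 m))); the robot touches nothing.
It fails at once if the red-capped dropper bottle is shifted more than 30 mm or tipped (distance of dropper_bottle from where it was at the start of the episode above 0.03 m or angle between dropper_bottle's own z axis and vertical above 0.5 rad).
Of dish_1, dish_2, dish_3 only 2 to 3 are there at a start; the rules pass over those that are not, and their reading is None.
At some moment in a run one of carriage may be knocked a few centimetres aside while the robot is not near it.
Once in a run the grip may slacken for a moment while it holds something.
It also fails if it takes over 200 s, if anything falls off the work surface, if the arm or the gripper's body presses on something with over 40 N, if the wrist force passes 120 N, or if a joint passes its speed limit or range.

## Robot

A 7-joint arm with a two-finger parallel gripper is mounted at the origin on a cart in front of the work surface, level with it; the furniture and walls round the work are solid. World frame = base frame: x ahead of the robot, y to its left, z up, the work surface at z = 0. Lengths are in m, angles in rad, forces in N, time in s.
With the tool pointing down it reaches from about 0.425 to 0.875 m from the base axis. Payload 9.9 kg.
Tool frame: the origin (TCP) lies at the very end of the fingers, on their centre line; the grasp point (between the pads) lies 19 mm behind it; z points along the fingers, y is the line along which they close (so a half turn about z gives the same grasp; the last joint's range is limited). The gripper opens to 85 mm and grips with 20 to 120 N. Pads are 22 mm wide; open, the fingers measure 114 mm over their backs; the gripper's body (76 mm by 85 mm) begins 54 mm behind the grasp point. The pads swing forward as they close: fully open they stand 13 mm farther back than shut.
Start: joints at [-1.325, 0.576, 0.025, 1.437, -0.015, 1.129, -0.057], TCP at [0.219, 0.639, 0.231] pointing down, gripper open.
Joint ranges: [-2.76, 2.76], [-0.34, 2.15], [-1.52, 1.57], [0.19, 2.46], [-1.09, 4.23], [0.17, 1.99], [-2.82, 2.82]. Speed limits (rad/s): [2.22, 2.22, 3.01, 3.01, 3.14, 3.14, 3.14].

## Interface

Orientations are given as a 3x3 rotation matrix whose columns are the frame's x, y, z axes.
In Python, from plant import arm gives the robot as it stands.
- The arm moves only by the tool apply_moves, never from a script. Its argument "plan" is a list of rows, each an object of numbers: "x", "y", "z": the shift along the tool's x, y, z in cm; "twist": the turn about the tool's z in rad; "fingers": the closure, from 0 (fully open) to 1 (shut). A call has 1 to 20 rows; each row is the pose to reach, as a shift and turn from the pose commanded when the call began, along the tool's axes at that moment; what a row does not reach only later rows make up. A row lasts 1/8 s, in which the tool goes at most 62.5 mm and 10.7 degrees, less where a joint would pass 70% of its speed; a pose out of reach is approached as far as the arm can. A call with a gripper value outside its range is refused whole. The fingers move at their own pace and stop on an object; "squeeze" is the grip in N (left out, the last holds). Time passes only in rows, so rows that repeat a pose let the fingers close. It gives the time, the measured TCP pose, the force, the opening and the grip force at its end, in the units of the state.
- arm.read_state(): the state, without advancing time (a new reading comes with each control period).
- arm.snapshot(name): name is "scene" or "top"; returns a dict with "color" (400x640x3 uint8, red, green, blue), "depth" (400x640 float32, m along the optical axis (not along the pixel's ray), 0 where there is no reading), "K" (3x3 intrinsics, pixels), "xyz" and "orientation" of the camera in the world. Camera axes: x right, y down, z forward; pixel columns grow to the right and rows downward; lengths in m; the calibration is good to about 2 mm. A picture is of the moment at which its call begins.
- arm.sign_off(): hands the job in; it is judged then, once.
Trained networks look in the newest picture that a camera, given by its name, has taken for a name from the list of things; names that differ only in an ending like _2 or _b are one class to them, and where a whole thing is asked for, a point or a joint stands for the part that bears it (a point fixed in the world has none). Each returns a list of dicts, best first, with "confidence" (0 to 1); they miss things now and then, are a little off and sometimes report something else, mostly with a low value. They report only what shows in the picture. A call takes as long as a camera call. They do not tell look-alikes from the thing itself.
- arm.cut_out(camera, thing): "pixels" (400x640 bool, what is visible of it) and "centre" ([column, row] in pixels, amid what is visible of it).
The state is a dict: "time_s": time; "q": joint angles; "qvel": joint speeds; "tau": joint torques, N m; "tool_pos": TCP position; "eef_rot": TCP orientation; "contact_force": force on the tool from outside, world axes, zero at the start; "torque": the same for the moment, N m; "grip_width": finger opening in m; "grip_force": force on a finger pad.
Only numpy, scipy, OpenCV 4.12 (cv2) and the standard library are available. Lean on these libraries where they do the work, as an engineer would, in place of code of your own. Each camera call takes 0.05 s, during which the arm holds its last target. There are 200 camera calls.

## Working session

There is one attempt and no reset: what is moved stays moved. The work goes in short steps, Python scripts to look and compute and a tool call to move; the robot and the scene stay as the last step left them, time stands still between calls to the robot, and variables do not carry over. Pictures are saved under pics/ and viewed, at most 14 in all, crops included, and the job is handed in when it is done.

Besides the shell and the picture viewer there is one more tool, called after "Emit:" by a JSON object that holds its "name" and its "arguments", one argument or row to a line. apply_moves: Moves the arm, as the interface text tells. Its arguments: {"type":"object","properties":{"plan":{"type":"array","items":{"type":"object","properties":{"x":{"type":"number"},"y":{"type":"number"},"z":{"type":"number"},"twist":{"type":"number"},"fingers":{"type":"number"}}}},"squeeze":{"type":"number"}},"required":["plan"]}

```bash
mkdir -p pics; ls
cat > h.py <<'E'
import numpy as np, cv2
from plant import arm
def snap(n,f=None):
    s=arm.snapshot(n)
    if f: cv2.imwrite('pics/'+f,s['color'][:,:,::-1])
    return s
def cloud(s):
    K=np.array(s['K']);d=s['depth'];v,u=np.mgrid[:400,:640]
    p=np.stack([(u-K[0,2])/K[0,0]*d,(v-K[1,2])/K[1,1]*d,d],-1)
    w=p@np.array(s['orientation']).T+np.array(s['xyz']); w[d==0]=np.nan
    return w
def tool():
    s=arm.read_state(); return np.array(s['tool_pos']),np.array(s['eef_rot']),s
def go(target,yaw_y=None):
    """shift in cm in tool axes to world target TCP; yaw_y = desired world angle of tool y axis"""
    p,R,s=tool(); d=R.T@(np.array(target)-p)*100
    tw=None
    if yaw_y is not None:
        a=R.T@np.array([np.cos(yaw_y),np.sin(yaw_y),0]); tw=np.arctan2(-a[0],a[1]); tw=(tw+np.pi/2)%np.pi-np.pi/2
    return np.round(d,2),tw
E
python3 - <<'E'
from h import *
for n in('scene','top'):
    s=snap(n,n+'0.png'); print(n,s['xyz'],np.round(s['orientation'],3).tolist(),np.array(s['K'])[[0,0],[0,2]])
    w=cloud(s); np.savez(n+'0.npz',w=w,c=s['color'])
    for t in['carriage','dovetail_rail','timer_center','box_top','dish_1','knob_grip','dropper_bottle','carriage_grip']:
        try:
            for r in arm.cut_out(n,t)[:5]:
                m=r['pixels']; q=w[m]; q=q[~np.isnan(q[:,0])]
                print(t,round(r['confidence'],2),np.round(r['centre']),m.sum(),np.round(np.median(q,0),3), np.round(np.percentile(q[:,2],95),3),s['color'][m].mean(0).round())
        except Exception as e: print(t,e)
p,R,st=tool();print(p,R.round(3).tolist(),st['contact_force'],st['grip_width'],st['time_s'])
E
```

```text
pics
scene [-0.05662314 -0.9391619   0.72606165] [[0.85, -0.268, 0.453], [-0.526, -0.413, 0.743], [-0.012, -0.87, -0.492]] [399.98146801 321.82665842]
carriage 0.6 [355. 212.] 1488 [ 0.6   -0.067  0.032] 0.076 [146. 141. 154.]
dovetail_rail 0.57 [336. 251.] 3213 [ 0.44  -0.19   0.014] 0.046 [144. 152. 154.]
timer_center 0.73 [301. 224.] 287 [ 0.428 -0.021  0.028] 0.032 [187. 189. 185.]
timer_center 0.28 [355. 213.] 1496 [ 0.599 -0.067  0.032] 0.076 [146. 141. 153.]
box_top 0.63 [248. 187.] 311 [0.397 0.324 0.02 ] 0.024 [185. 194. 187.]
dish_1 0.85 [403. 254.] 298 [ 0.605 -0.289  0.014] 0.016 [229. 222. 216.]
dish_1 0.7 [280. 178.] 110 [0.505 0.288 0.013] 0.016 [228. 224. 219.]
dish_1 0.65 [241. 172.] 121 [0.402 0.434 0.014] 0.018 [124.  78.  49.]
dish_1 0.58 [300. 177.] 101 [0.595 0.289 0.013] 0.045 [214. 204. 195.]
dropper_bottle 0.51 [412. 283.] 319 [ 0.519 -0.416  0.045] 0.08 [169. 126. 103.]
carriage_grip 0.92 [357. 210.] 1494 [ 0.599 -0.066  0.032] 0.076 [146. 140. 153.]
carriage_grip 0.74 [279. 182.] 130 [0.506 0.29  0.013] 0.017 [225. 219. 213.]
top [0.47348422 0.00962351 1.22
[... 479 characters left out ...]
 223. 217.]
dish_1 0.77 [224. 182.] 325 [0.605 0.309 0.012] 0.016 [234. 228. 223.]
dish_1 0.72 [420. 186.] 331 [ 0.607 -0.284  0.012] 0.015 [232. 225. 220.]
dish_1 0.68 [226. 213.] 285 [0.51  0.302 0.012] 0.016 [233. 225. 219.]
dish_1 0.61 [175. 249.] 372 [0.404 0.444 0.012] 0.016 [147.  91.  49.]
knob_grip 0.71 [347. 155.] 144 [ 0.69  -0.059  0.049] 0.063 [224.  64.  57.]
dropper_bottle 0.6 [464. 216.] 143 [ 0.523 -0.403  0.055] 0.084 [157. 108.  82.]
carriage_grip 0.92 [345. 177.] 2170 [ 0.614 -0.052  0.029] 0.075 [179. 170. 178.]
[0.2185893  0.63864146 0.23128814] [[-0.946, 0.324, -0.0], [0.324, 0.946, -0.0], [0.0, -0.0, -1.0]] [-0.21472661  0.16504157  0.20621716] 0.08538830588288901 0.9
```

Run:
```python
from h import *
im=cv2.imread('pics/top0.png'); c=cv2.resize(im[120:320,140:500],None,fx=2.2,fy=2.2,interpolation=cv2.INTER_CUBIC); cv2.imwrite('pics/top0c.png',c)
d=np.load('top0.npz');w=d['w'];c=d['c'].astype(int)
# rect fits
def rect(m,name):
    q=w[m][:,:2].astype(np.float32); r=cv2.minAreaRect(q); print(name,np.round(r[0],4),np.round(r[1],3),round(r[2],1),m.sum())
hsv=cv2.cvtColor(d['c'],cv2.COLOR_RGB2HSV)
z=w[...,2]
reg=lambda x0,x1,y0,y1:(w[...,0]>x0)&(w[...,0]<x1)&(w[...,1]>y0)&(w[...,1]<y1)
def rect1(m,n):
    k,l,s,_=cv2.connectedComponentsWithStats(m.astype(np.uint8))
    for i in range(1,k):
        if s[i,4]>40: rect(l==i,n)
rect1((z>0.062)&reg(.5,.7,-.2,.1),'ped')
rect1((z>0.020)&(z<.045)&reg(.35,.5,-.09,.12),'timer')
rect1((z>0.02)&reg(.3,.56,-.4,-.09)&(z<.04),'dovetail')
rect1((z>0.04)&reg(.3,.56,-.4,-.09)&(z<.06),'stop')
rect1((z>0.007)&reg(.3,.56,-.38,.2)&(z<.06),'plate')
rect1((z>0.012)&reg(.3,.5,.25,.42),'box')
```

```text
ped [0.6176 0.0174] [0.036 0.036] 82.5 159
ped [ 0.6084 -0.0479] [0.036 0.036] 82.2 157
ped [ 0.5995 -0.1133] [0.036 0.036] 82.4 158
timer [ 0.4347 -0.0085] [0.059 0.062] 1.4 427
dovetail [ 0.4523 -0.2096] [0.097 0.181] 0.3 1072
stop [ 0.4532 -0.3075] [0.096 0.019] 0.0 219
plate [0.5257 0.1198] [0.011 0.065] 86.7 67
plate [ 0.45   -0.1272] [0.12 0.38] 0.8 4802
plate [0.4229 0.1851] [0.119 0.03 ] 0.0 121
plate [0.3286 0.1573] [0.014 0.09 ] 14.3 57
plate [ 0.3102 -0.2725] [0.012 0.121] 5.1 127
box [0.4439 0.2664] [0.126 0.026] 22.1 135
box [0.4048 0.3344] [0.089 0.091] 1.5 945
box [0.3192 0.3758] [0.036 0.089] 1.3 382
box [0.3084 0.2647] [0.015 0.029] 0.1 50
```

View pics/top0c.png

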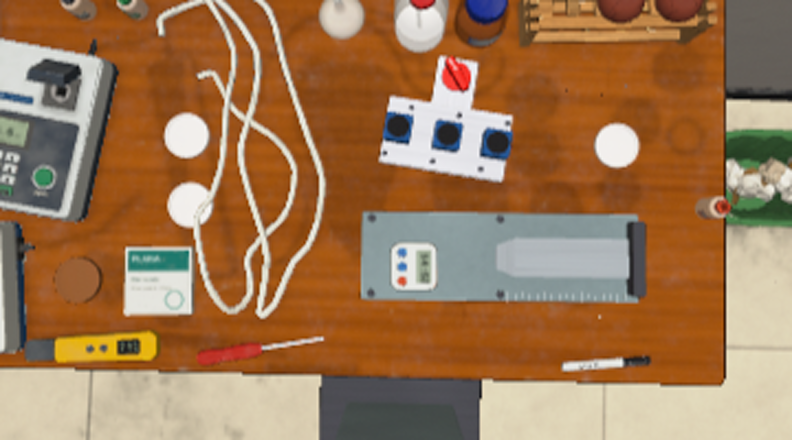

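The crop shows the timer on the apron (crop px 413,266), the box at (158,280), white dishes at (187,135), (190,205) and (617,145), and a brown look-alike at (78,280). The carriage is at (447,135) with its knob pointing away from the robot at (457,75), and the bottle is at (715,207). I'll start with the timer.

Run:
```python
from h import *
d=np.load('top0.npz');w=d['w'];z=w[...,2]
reg=lambda x0,x1,y0,y1:(w[...,0]>x0)&(w[...,0]<x1)&(w[...,1]>y0)&(w[...,1]<y1)
# plate edges by y-slices
m=(z>.006)&(z<.06)&reg(.36,.54,-.3,.05)
P=w[m]; ys=np.arange(-.3,.05,.01); 
hi=[];lo=[];yy=[]
for y in ys:
    q=P[(P[:,1]>=y)&(P[:,1]<y+.01)]; 
    if len(q)>20: yy.append(y+.005);hi.append(np.percentile(q[:,0],98));lo.append(np.percentile(q[:,0],2))
print(np.polyfit(yy,hi,1),np.polyfit(yy,lo,1))
m=(z>.023)&(z<.035)&reg(.41,.5,-.29,-.16); P=w[m]; hi=[];lo=[];yy=[]
for y in np.arange(-.29,-.16,.01):
    q=P[(P[:,1]>=y)&(P[:,1]<y+.01)]
    if len(q)>10: yy.append(y+.005);hi.append(q[:,0].max());lo.append(q[:,0].min())
print(np.round(hi,3),np.round(lo,3)); print(np.polyfit(yy,(np.array(hi)+lo)/2,1))
for t in([.45,.33,.23],[.4347,-.0085,.2]): print(go(t,np.pi/2))
```

```text
[-0.01422057  0.50475175] [-0.01602904  0.39095808]
[0.477 0.477 0.477 0.477 0.476 0.476 0.476 0.476 0.475 0.475 0.475 0.475
 0.474] [0.427 0.427 0.426 0.426 0.426 0.426 0.425 0.425 0.428 0.428 0.427 0.427
 0.427]
[-0.00986617  0.44899697]
(array([-31.89, -21.71,   0.13]), np.float64(-0.32977933601507403))
(array([-41.4 , -54.23,   3.13]), np.float64(-0.32977933601507403))
```

Emit:
{"name": "apply_moves", "arguments": {
  "plan": [
    {"x": -5, "y": -3.4, "z": 0, "twist": -0.11, "fingers": 0},
    {"x": -10, "y": -6.8, "twist": -0.22, "fingers": 0},
    {"x": -15, "y": -10.2, "twist": -0.33, "fingers": 0},
    {"x": -20, "y": -13.6, "twist": -0.33, "fingers": 0},
    {"x": -25, "y": -17, "twist": -0.33, "fingers": 0},
    {"x": -30, "y": -20.4, "twist": -0.33, "fingers": 0},
    {"x": -32, "y": -24, "twist": -0.33, "fingers": 0},
    {"x": -34, "y": -30, "twist": -0.33, "fingers": 0},
    {"x": -36, "y": -36, "twist": -0.33, "fingers": 0},
    {"x": -38, "y": -42, "twist": -0.33, "fingers": 0},
    {"x": -40, "y": -48, "z": 3, "twist": -0.33, "fingers": 0},
    {"x": -41.4, "y": -53, "z": 8, "twist": -0.33, "fingers": 0},
    {"x": -41.4, "y": -54.23, "z": 13, "twist": -0.33, "fingers": 0},
    {"x": -41.4, "y": -54.23, "z": 13, "twist": -0.33, "fingers": 0},
    {"x": -41.4, "y": -54.23, "z": 13, "twist": -0.33, "fingers": 0}
  ],
  "squeeze": 30
}}

```text
invalid input
```

Run:
```python
from h import *
print(go([.4347,-.0085,.015],np.pi/2), tool()[0])
```

```text
(array([-41.4 , -54.23,  21.63]), np.float64(-0.32977933601507403)) [0.2185893  0.63864146 0.23128814]
```

Emit:
{"name": "apply_moves", "arguments": {
  "plan": [
    {"x": -5, "y": -3.4, "z": 0, "twist": -0.11, "fingers": 0},
    {"x": -10, "y": -6.8, "z": 0, "twist": -0.22, "fingers": 0},
    {"x": -15, "y": -10.2, "z": 0, "twist": -0.33, "fingers": 0},
    {"x": -20, "y": -13.6, "z": 0, "twist": -0.33, "fingers": 0},
    {"x": -25, "y": -17, "z": 0, "twist": -0.33, "fingers": 0},
    {"x": -30, "y": -20.4, "z": 0, "twist": -0.33, "fingers": 0},
    {"x": -32, "y": -24, "z": 0, "twist": -0.33, "fingers": 0},
    {"x": -34, "y": -30, "z": 0, "twist": -0.33, "fingers": 0},
    {"x": -36, "y": -36, "z": 0, "twist": -0.33, "fingers": 0},
    {"x": -38, "y": -42, "z": 0, "twist": -0.33, "fingers": 0},
    {"x": -40, "y": -48, "z": 3, "twist": -0.33, "fingers": 0},
    {"x": -41.4, "y": -53, "z": 8, "twist": -0.33, "fingers": 0},
    {"x": -41.4, "y": -54.23, "z": 13, "twist": -0.33, "fingers": 0},
    {"x": -41.4, "y": -54.23, "z": 13, "twist": -0.33, "fingers": 0},
    {"x": -41.4, "y": -54.23, "z": 13, "twist": -0.33, "fingers": 0}
  ],
  "squeeze": 30
}}

```text
time_s: 2.78
tool_pos: [0.4353, -0.0078, 0.102]
eef_rot: [[-1.0, -0.0, 0.0], [-0.0, 1.0, 0.0], [-0.0, 0.0, -1.0]]
contact_force: [-0.1, 0.1, 1.1]
grip_width: 0.0851
grip_force: 0.0
```

Run:
```python
from h import *
print(go([.4347,-.0085,.015],np.pi/2), tool()[0])
```

```text
(array([ 0.06, -0.07,  8.7 ]), np.float64(0.00045273439703108487)) [ 0.4353195  -0.00781228  0.10200946]
```

Emit:
{"name": "apply_moves", "arguments": {
  "plan": [
    {"x": 0.05, "y": -0.07, "z": 5, "twist": 0, "fingers": 0},
    {"x": 0.05, "y": -0.07, "z": 8, "twist": 0, "fingers": 0},
    {"x": 0.05, "y": -0.07, "z": 8.8, "twist": 0, "fingers": 0},
    {"x": 0.05, "y": -0.07, "z": 8.8, "twist": 0, "fingers": 0},
    {"x": 0.05, "y": -0.07, "z": 8.8, "twist": 0, "fingers": 0.5},
    {"x": 0.05, "y": -0.07, "z": 8.8, "twist": 0, "fingers": 0.5},
    {"x": 0.05, "y": -0.07, "z": 8.8, "twist": 0, "fingers": 0.5},
    {"x": 0.05, "y": -0.07, "z": 8.8, "twist": 0, "fingers": 0.5},
    {"x": 0.05, "y": -0.07, "z": 8.8, "twist": 0, "fingers": 0.5}
  ],
  "squeeze": 30
}}

```text
time_s: 3.9
tool_pos: [0.4352, -0.009, 0.0147]
eef_rot: [[-1.0, -0.001, 0.003], [-0.001, 1.0, 0.0], [-0.003, 0.0, -1.0]]
contact_force: [-0.4, 1.6, 9.4]
grip_width: 0.0633
grip_force: 30.3
```

Emit:
{"name": "apply_moves", "arguments": {
  "plan": [
    {"x": 0, "y": 0, "z": -3, "twist": 0, "fingers": 0.5},
    {"x": 0, "y": 0, "z": -8, "twist": 0, "fingers": 0.5},
    {"x": 0, "y": 5, "z": -10, "twist": 0, "fingers": 0.5},
    {"x": 0, "y": 11, "z": -10, "twist": 0, "fingers": 0.5},
    {"x": 0, "y": 17, "z": -10, "twist": 0, "fingers": 0.5},
    {"x": 1, "y": 23, "z": -10, "twist": 0, "fingers": 0.5},
    {"x": 2, "y": 29, "z": -10, "twist": 0, "fingers": 0.5},
    {"x": 3, "y": 34.3, "z": -8, "twist": 0, "fingers": 0.5},
    {"x": 3, "y": 34.3, "z": -5, "twist": 0, "fingers": 0.5},
    {"x": 3, "y": 34.3, "z": -5, "twist": 0, "fingers": 0.5}
  ]
}}

```text
time_s: 5.15
tool_pos: [0.4028, 0.3333, 0.0626]
eef_rot: [[-1.0, -0.001, -0.002], [-0.001, 1.0, -0.002], [0.002, -0.002, -1.0]]
contact_force: [-0.6, -0.1, 0.5]
grip_width: 0.0627
grip_force: 35.2
```

Emit:
{"name": "apply_moves", "arguments": {
  "plan": [
    {"x": -0.15, "y": 0, "z": 3, "twist": 0, "fingers": 0.5},
    {"x": -0.15, "y": 0, "z": 4.1, "twist": 0, "fingers": 0.5},
    {"x": -0.15, "y": 0, "z": 4.15, "twist": 0, "fingers": 0.5},
    {"x": -0.15, "y": 0, "z": 4.15, "twist": 0, "fingers": 0.15},
    {"x": -0.15, "y": 0, "z": 4.15, "twist": 0, "fingers": 0},
    {"x": -0.15, "y": 0, "z": 4.15, "twist": 0, "fingers": 0},
    {"x": -0.15, "y": 0, "z": 2, "twist": 0, "fingers": 0},
    {"x": -0.15, "y": 0, "z": -4, "twist": 0, "fingers": 0},
    {"x": -2, "y": -5, "z": -10, "twist": 0, "fingers": 0},
    {"x": -4, "y": -11, "z": -12, "twist": 0, "fingers": 0}
  ]
}}

```text
time_s: 6.4
tool_pos: [0.4392, 0.2415, 0.178]
eef_rot: [[-1.0, -0.004, 0.003], [-0.004, 1.0, 0.003], [-0.003, 0.003, -1.0]]
contact_force: [0.9, -0.5, 0.2]
grip_width: 0.0851
grip_force: 0.0
```

Run:
```python
from h import *
s=snap('top','top1.png'); w=cloud(s);z=w[...,2]
cv2.imwrite('pics/top1c.png',cv2.resize(s['color'][120:320,140:500,::-1],None,fx=2.2,fy=2.2))
reg=lambda x0,x1,y0,y1:(w[...,0]>x0)&(w[...,0]<x1)&(w[...,1]>y0)&(w[...,1]<y1)
def rect1(m,n):
    k,l,st,_=cv2.connectedComponentsWithStats(m.astype(np.uint8))
    for i in range(1,k):
        if st[i,4]>40:
            r=cv2.minAreaRect(w[l==i][:,:2].astype(np.float32));print(n,np.round(r[0],4),np.round(r[1],3),round(r[2],1),w[l==i][:,2].mean())
rect1((z>0.062)&(z<.09)&reg(.4,.75,-.3,.15),'ped')
rect1((z>0.028)&(z<.05)&reg(.33,.47,.25,.42),'timer')
# knob
h=cv2.cvtColor(s['color'],cv2.COLOR_RGB2HSV); m=((h[...,0]<10)|(h[...,0]>170))&(h[...,1]>120)&reg(.62,.76,-.15,.1)
rect1(m&(z>.05),'knob')
c=np.array([.6084,-.0479]); a=np.arctan2(-.1307,-.0181)
print('ang',a); print(tool()[0])
```

```text
ped [ 0.7388 -0.0082] [0.018 0.061] 0.0 0.07592838009140249
ped [ 0.7431 -0.0893] [0.049 0.011] 88.4 0.0801550281998965
ped [0.6173 0.0174] [0.036 0.036] 82.1 0.07274594936101572
ped [ 0.6084 -0.0478] [0.036 0.036] 81.4 0.0726844214444896
ped [ 0.5996 -0.1131] [0.036 0.036] 82.0 0.07312211692321732
knob [ 0.7542 -0.0084] [0.029 0.011] 89.8 0.1801889748987253
knob [ 0.6929 -0.0589] [0.046 0.013] 32.2 0.060178729508729566
ang -1.7084061622211695
[0.44269638 0.23209664 0.18021876]
```

View pics/top1c.png

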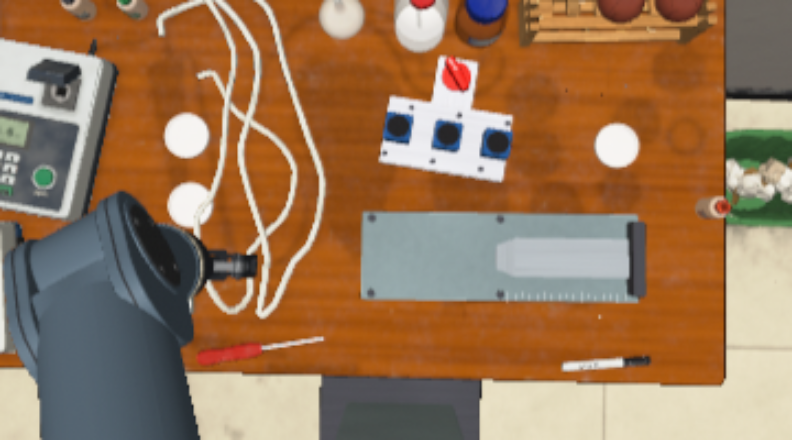

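The timer has left the apron, and the arm hides the box for now. The carriage hasn't moved: pedestals at crop px (398,128), (447,134) and (497,142), knob at (456,75).

Run:
```python
from h import *
p,R,s=tool();print(np.round(s['q'],2)); print(go([.6084,-.0478,.12],-0.138),go([.6084,-.0478,.034]))
```

```text
[-0.67  0.38  0.12  1.97 -0.06  0.79  1.05]
(array([-16.72, -27.87,   6.16]), np.float64(-1.4396292231317407)) (array([-16.67, -27.86,  14.76]), None)
```

Emit:
{"name": "apply_moves", "arguments": {
  "plan": [
    {"x": -2, "y": -3, "z": 0, "twist": 0.17, "fingers": 0},
    {"x": -4, "y": -6, "z": 0, "twist": 0.34, "fingers": 0},
    {"x": -6, "y": -9, "z": 0, "twist": 0.51, "fingers": 0},
    {"x": -8, "y": -12, "z": 0, "twist": 0.68, "fingers": 0.2},
    {"x": -10, "y": -15, "z": 0, "twist": 0.85, "fingers": 0.3},
    {"x": -12, "y": -19, "z": 0, "twist": 1.02, "fingers": 0.3},
    {"x": -14, "y": -23, "z": 0, "twist": 1.19, "fingers": 0.3},
    {"x": -16.7, "y": -27.9, "z": 2, "twist": 1.36, "fingers": 0.3},
    {"x": -16.7, "y": -27.9, "z": 4, "twist": 1.53, "fingers": 0.3},
    {"x": -16.7, "y": -27.9, "z": 5, "twist": 1.7, "fingers": 0.3},
    {"x": -16.7, "y": -27.9, "z": 5, "twist": 1.7, "fingers": 0.3},
    {"x": -16.7, "y": -27.9, "z": 5, "twist": 1.7, "fingers": 0.3}
  ],
  "squeeze": 90
}}

```text
time_s: 7.95
tool_pos: [0.6056, -0.038, 0.1258]
eef_rot: [[0.125, 0.992, 0.0], [0.992, -0.125, -0.0], [-0.0, 0.0, -1.0]]
contact_force: [0.5, -0.5, 0.1]
grip_width: 0.0601
grip_force: 0.0
```

Run:
```python
from h import *
p,R,s=tool();print(np.round(s['q'],2),s['grip_width']); print(go([.6084,-.0478,.034],-0.138))
s=snap('top'); w=cloud(s)
for r in arm.cut_out('top','timer_center')[:3]: print(r['confidence'],np.round(np.nanmedian(w[r['pixels']],0),4))
z=w[...,2];m=(z>.028)&(z<.05)&(w[...,0]>.33)&(w[...,0]<.48)&(w[...,1]>.26)&(w[...,1]<.4)
r=cv2.minAreaRect(w[m][:,:2].astype(np.float32));print(r,w[m][:,2].mean())
```

```text
[-0.35  0.65  0.56  1.77 -0.44  0.85  0.28] 0.06011430474880671
(array([-0.93,  0.4 ,  9.18]), np.float64(0.013013335872482656))
0.6 [0.4059 0.331  0.0332]
((0.41818252205848694, 0.3121403455734253), (0.07545578479766846, 0.12328916788101196), 30.435888290405273) 0.03469312397491535
```

Emit:
{"name": "apply_moves", "arguments": {
  "plan": [
    {"x": -0.93, "y": 0.4, "z": 0, "twist": 0.013, "fingers": 0.3},
    {"x": -0.93, "y": 0.4, "z": 2, "twist": 0.013, "fingers": 0.3},
    {"x": -0.93, "y": 0.4, "z": 2, "twist": 0.013, "fingers": 0.3}
  ]
}}

```text
time_s: 8.43
tool_pos: [0.6076, -0.0485, 0.1047]
eef_rot: [[0.142, 0.99, -0.002], [0.99, -0.142, 0.0], [-0.0, -0.002, -1.0]]
contact_force: [0.6, -0.2, 0.5]
grip_width: 0.0598
grip_force: 0.0
```

Run:
```python
from h import *
print(tool()[0],go([.6084,-.0478,.034],-0.138))
```

```text
[ 0.60755173 -0.04852337  0.10466967] (array([0.09, 0.09, 7.07]), np.float64(-0.004403814059701361))
```

Emit:
{"name": "apply_moves", "arguments": {
  "plan": [
    {"x": 0.05, "y": 0.05, "z": 4, "twist": 0, "fingers": 0.3},
    {"x": 0.05, "y": 0.05, "z": 6.5, "twist": 0, "fingers": 0.3},
    {"x": 0.05, "y": 0.05, "z": 7, "twist": 0, "fingers": 0.3},
    {"x": 0.05, "y": 0.05, "z": 7, "twist": 0, "fingers": 0.3},
    {"x": 0.05, "y": 0.05, "z": 7, "twist": 0, "fingers": 0.8},
    {"x": 0.05, "y": 0.05, "z": 7, "twist": 0, "fingers": 0.8},
    {"x": 0.05, "y": 0.05, "z": 7, "twist": 0, "fingers": 0.8},
    {"x": 0.05, "y": 0.05, "z": 7, "twist": 0, "fingers": 0.8}
  ],
  "squeeze": 100
}}

```text
time_s: 9.43
tool_pos: [0.6099, -0.0478, 0.037]
eef_rot: [[0.141, 0.99, 0.003], [0.99, -0.141, -0.0], [0.0, 0.003, -1.0]]
contact_force: [0.2, -0.1, 5.9]
grip_width: 0.0354
grip_force: 100.6
```

Run:
```python
from h import *
print(tool()[0],go([.4485,-.024,.060],0.015))
```

```text
[ 0.60989048 -0.04779487  0.03696375] (array([  0.07, -16.31,  -2.35]), np.float64(-0.15690362311375772))
```

Emit:
{"name": "apply_moves", "arguments": {
  "plan": [
    {"x": 0, "y": 0, "z": -2, "twist": 0, "fingers": 0.8},
    {"x": 0, "y": 0, "z": -5, "twist": 0, "fingers": 0.8},
    {"x": 0, "y": -3, "z": -5, "twist": -0.04, "fingers": 0.8},
    {"x": 0, "y": -6, "z": -5, "twist": -0.08, "fingers": 0.8},
    {"x": 0, "y": -9, "z": -5, "twist": -0.12, "fingers": 0.8},
    {"x": 0, "y": -12, "z": -5, "twist": -0.157, "fingers": 0.8},
    {"x": 0.05, "y": -15, "z": -5, "twist": -0.157, "fingers": 0.8},
    {"x": 0.07, "y": -16.3, "z": -5, "twist": -0.157, "fingers": 0.8},
    {"x": 0.07, "y": -16.3, "z": -5, "twist": -0.157, "fingers": 0.8},
    {"x": 0.07, "y": -16.3, "z": -5, "twist": -0.157, "fingers": 0.8}
  ]
}}

```text
time_s: 10.68
tool_pos: [0.4491, -0.0239, 0.0856]
eef_rot: [[-0.015, 1.0, 0.002], [1.0, 0.015, -0.0], [-0.0, 0.002, -1.0]]
contact_force: [-0.0, -1.1, -3.7]
grip_width: 0.0351
grip_force: 100.9
```

Run:
```python
from h import *
print(tool()[0],go([.4485,-.024,.050],0.015))
s=snap('top','top2.png'); snap('scene','sc2.png'); w=cloud(s);z=w[...,2]
h=cv2.cvtColor(s['color'],cv2.COLOR_RGB2HSV)
def rect1(m,n):
    k,l,st,_=cv2.connectedComponentsWithStats(m.astype(np.uint8))
    for i in range(1,k):
        if st[i,4]>40:
            r=cv2.minAreaRect(w[l==i][:,:2].astype(np.float32));print(n,np.round(r[0],4),np.round(r[1],3),round(r[2],1),w[l==i][:,2].mean())
m=(w[...,0]>.38)&(w[...,0]<.6)&(abs(w[...,1]+.024)<.15)&(z<.15)&(h[...,0]>100)&(h[...,0]<125)&(h[...,1]>90)
rect1(m&(z>.1),'ped')
cv2.imwrite('pics/b2.png',np.vstack([cv2.resize(x[150:300,220:460],None,fx=2,fy=2) for x in (cv2.imread('pics/top2.png'),cv2.imread('pics/sc2.png'))]))
```

```text
[ 0.44913151 -0.02391896  0.0856126 ] (array([-0.01, -0.07,  3.56]), np.float64(0.00013393132966843524))
ped [0.4472 0.0437] [0.033 0.027] 1.5 0.12105879323548514
```

View pics/b2.png

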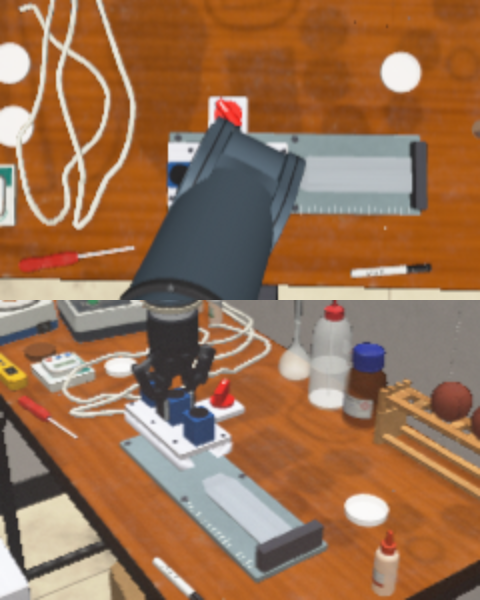

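The carriage hangs level above the apron, in line with the rail (top view px 228,178). I'll lower it and start pushing.

Emit:
{"name": "apply_moves", "arguments": {
  "plan": [
    {"x": 0, "y": -0.05, "z": 2, "twist": 0, "fingers": 0.8},
    {"x": 0, "y": -0.05, "z": 3.2, "twist": 0, "fingers": 0.8},
    {"x": 0, "y": -0.05, "z": 3.6, "twist": 0, "fingers": 0.8},
    {"x": 0, "y": -0.05, "z": 3.6, "twist": 0, "fingers": 0.8},
    {"x": 0, "y": -0.05, "z": 3.6, "twist": 0, "fingers": 0.8}
  ]
}}

```text
time_s: 11.4
tool_pos: [0.4473, -0.0239, 0.0495]
eef_rot: [[-0.015, 1.0, 0.0], [1.0, 0.015, -0.0], [-0.0, 0.0, -1.0]]
contact_force: [-0.5, 0.1, -3.7]
grip_width: 0.035
grip_force: 100.9
```

Emit:
{"name": "apply_moves", "arguments": {
  "plan": [
    {"x": 0, "y": 0.1, "z": 0.1, "twist": 0, "fingers": 0.8},
    {"x": 0, "y": 0.1, "z": 0.15, "twist": 0, "fingers": 0.8},
    {"x": 0, "y": 0.1, "z": 0.15, "twist": 0, "fingers": 0.8}
  ]
}}

```text
time_s: 11.78
tool_pos: [0.4477, -0.0238, 0.0488]
eef_rot: [[-0.015, 1.0, 0.0], [1.0, 0.015, 0.001], [0.001, 0.0, -1.0]]
contact_force: [-5.2, 0.9, 18.7]
grip_width: 0.0347
grip_force: 103.8
```

Emit:
{"name": "apply_moves", "arguments": {
  "plan": [
    {"x": -1, "y": 0.05, "z": -0.05, "twist": 0, "fingers": 0.8},
    {"x": -2, "y": 0.05, "z": -0.05, "twist": 0, "fingers": 0.8},
    {"x": -3, "y": 0.05, "z": -0.05, "twist": 0, "fingers": 0.8},
    {"x": -4, "y": 0.05, "z": -0.05, "twist": 0, "fingers": 0.8},
    {"x": -5, "y": 0.05, "z": -0.05, "twist": 0, "fingers": 0.8},
    {"x": -5, "y": 0.05, "z": -0.05, "twist": 0, "fingers": 0.8}
  ]
}}

```text
time_s: 12.52
tool_pos: [0.4501, -0.075, 0.0489]
eef_rot: [[-0.014, 1.0, 0.002], [1.0, 0.014, -0.001], [-0.001, 0.002, -1.0]]
contact_force: [0.4, -1.6, 8.0]
grip_width: 0.0352
grip_force: 102.4
```

Emit:
{"name": "apply_moves", "arguments": {
  "plan": [
    {"x": -1.5, "y": 0, "z": 0, "twist": 0, "fingers": 0.8},
    {"x": -3, "y": 0, "z": 0, "twist": 0, "fingers": 0.8},
    {"x": -4.5, "y": 0, "z": 0, "twist": 0, "fingers": 0.8},
    {"x": -6, "y": 0, "z": 0, "twist": 0, "fingers": 0.8},
    {"x": -7, "y": 0, "z": 0, "twist": 0, "fingers": 0.8},
    {"x": -7, "y": 0, "z": 0, "twist": 0, "fingers": 0.8}
  ]
}}

```text
time_s: 13.28
tool_pos: [0.4509, -0.1448, 0.0489]
eef_rot: [[-0.014, 1.0, 0.002], [1.0, 0.014, -0.001], [-0.001, 0.002, -1.0]]
contact_force: [0.8, -1.3, 7.5]
grip_width: 0.0351
grip_force: 102.4
```

Emit:
{"name": "apply_moves", "arguments": {
  "plan": [
    {"x": -1.5, "y": 0, "z": 0, "twist": 0, "fingers": 0.8},
    {"x": -3, "y": 0, "z": 0, "twist": 0, "fingers": 0.8},
    {"x": -4.5, "y": 0, "z": 0, "twist": 0, "fingers": 0.8},
    {"x": -5.8, "y": 0, "z": 0, "twist": 0, "fingers": 0.8},
    {"x": -6.2, "y": 0, "z": 0, "twist": 0, "fingers": 0.8},
    {"x": -6.5, "y": 0, "z": 0, "twist": 0, "fingers": 0.8},
    {"x": -6.5, "y": 0, "z": 0, "twist": 0, "fingers": 0.8}
  ]
}}

```text
time_s: 14.15
tool_pos: [0.4518, -0.208, 0.0489]
eef_rot: [[-0.016, 1.0, 0.001], [1.0, 0.016, 0.001], [0.001, 0.001, -1.0]]
contact_force: [-0.2, 7.6, 10.5]
grip_width: 0.0352
grip_force: 102.8
```

Emit:
{"name": "apply_moves", "arguments": {
  "plan": [
    {"x": -0.3, "y": 0, "z": 0, "twist": 0, "fingers": 0.8},
    {"x": -0.6, "y": 0, "z": 0, "twist": 0, "fingers": 0.8},
    {"x": -0.6, "y": 0, "z": 0, "twist": 0, "fingers": 0.8}
  ]
}}

```text
time_s: 14.52
tool_pos: [0.4519, -0.2137, 0.0489]
eef_rot: [[-0.016, 1.0, 0.001], [1.0, 0.016, 0.001], [0.001, 0.001, -1.0]]
contact_force: [-0.3, 7.5, 9.9]
grip_width: 0.0347
grip_force: 102.7
```

Run:
```python
from h import *
snap('scene','sc3.png');snap('top','top3.png'); print(np.round(tool()[2]['q'],2))
cv2.imwrite('pics/b3.png',np.hstack([cv2.resize(x,None,fx=3,fy=3) for x in (cv2.imread('pics/top3.png')[140:290,330:460],cv2.imread('pics/sc3.png')[190:340,320:450])]))
```

```text
[ 0.11  0.61  0.36  2.1  -0.44  0.5   0.81]
```

View pics/b3.png

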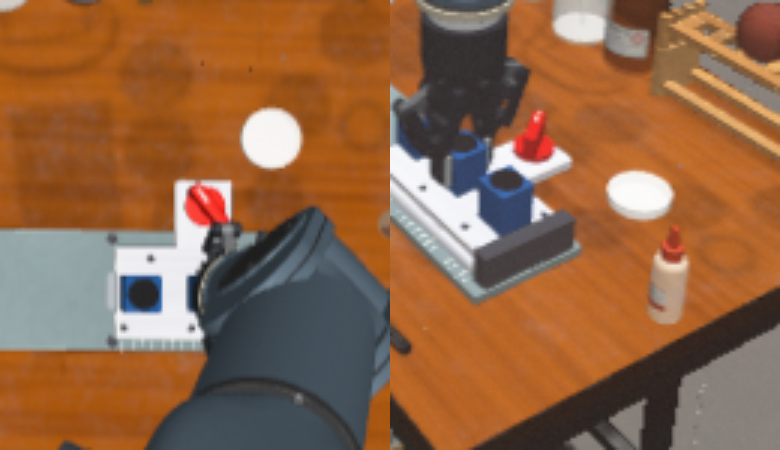

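The carriage is on the dovetail, close to the stop block (right panel px 520,250). The force so far looks like sliding friction only, so I'll keep pushing gently.

Emit:
{"name": "apply_moves", "arguments": {
  "plan": [
    {"x": -0.2, "y": 0, "z": -0.03, "twist": 0, "fingers": 0.8},
    {"x": -0.4, "y": 0, "z": -0.03, "twist": 0, "fingers": 0.8},
    {"x": -0.4, "y": 0, "z": -0.03, "twist": 0, "fingers": 0.8}
  ]
}}

```text
time_s: 15.0
tool_pos: [0.452, -0.2138, 0.049]
eef_rot: [[-0.018, 1.0, -0.0], [1.0, 0.018, 0.007], [0.007, -0.0, -1.0]]
contact_force: [0.1, 22.3, 16.6]
grip_width: 0.0352
grip_force: 103.7
```

Emit:
{"name": "apply_moves", "arguments": {
  "plan": [
    {"x": 0.3, "y": 0, "z": 0, "twist": 0, "fingers": 0.8},
    {"x": 0.3, "y": 0, "z": 0, "twist": 0, "fingers": 0.8},
    {"x": 0.3, "y": 0, "z": 0, "twist": 0, "fingers": 0.4},
    {"x": 0.3, "y": 0, "z": 0, "twist": 0, "fingers": 0.3},
    {"x": 0.3, "y": 0, "z": -4, "twist": 0, "fingers": 0.3},
    {"x": 0.3, "y": 0, "z": -9, "twist": 0, "fingers": 0.3},
    {"x": 5, "y": 0, "z": -12, "twist": 0, "fingers": 0.3},
    {"x": 11, "y": 0, "z": -14, "twist": 0, "fingers": 0.3},
    {"x": 17, "y": 0, "z": -16, "twist": 0, "fingers": 0.3},
    {"x": 23, "y": 0, "z": -16, "twist": 0, "fingers": 0.3},
    {"x": 23, "y": 0, "z": -16, "twist": 0, "fingers": 0.3}
  ]
}}

```text
time_s: 16.38
tool_pos: [0.4479, 0.0161, 0.2086]
eef_rot: [[-0.023, 1.0, -0.0], [1.0, 0.023, 0.001], [0.001, -0.0, -1.0]]
contact_force: [-1.0, 0.4, -0.5]
grip_width: 0.0598
grip_force: 0.0
```

```bash
cat >> h.py <<'E'
def rect1(w,m,n,mn=40):
    k,l,st,_=cv2.connectedComponentsWithStats(m.astype(np.uint8))
    for i in range(1,k):
        if st[i,4]>mn:
            P=w[l==i]; r=cv2.minAreaRect(P[:,:2].astype(np.float32)); ev,V=np.linalg.eigh(np.cov(P[:,:2].T)); 
            print(n,np.round(r[0],4),np.round(r[1],3),round(r[2],1),'z',round(P[:,2].mean(),4),'main dir deg',np.degrees(np.arctan2(V[1,1],V[0,1])).round(1))
def look(f,box=(.38,.60,-.34,-.08)):
    s=snap('top',f); w=cloud(s);z=w[...,2]
    reg=(w[...,0]>box[0])&(w[...,0]<box[1])&(w[...,1]>box[2])&(w[...,1]<box[3])
    rect1(w,reg&(w[...,0]<.49)&(z>.074)&(z<.1),'ped')
    h=cv2.cvtColor(s['color'],cv2.COLOR_RGB2HSV); m=((h[...,0]<10)|(h[...,0]>170))&(h[...,1]>120)
    rect1(w,reg&m&(z>.064)&(z<.09),'bar',25)
    rect1(w,reg&m&(z<.09),'knob')
    return s,w
E
python3 - <<'E'
from h import *
s,w=look('top4.png'); z=w[...,2]
cv2.imwrite('pics/top4c.png',cv2.resize(s['color'][130:290,330:530,::-1],None,fx=3,fy=3))
p,R,st=tool();print(p,R.round(2).tolist(),np.round(st['q'],2))
E
```

```text
ped [ 0.4514 -0.1468] [0.034 0.035] 1.4 z 0.085 main dir deg 66.7
ped [ 0.4531 -0.2123] [0.034 0.035] 1.6 z 0.0848 main dir deg 143.1
ped [ 0.4549 -0.279 ] [0.034 0.037] 2.2 z 0.0845 main dir deg 66.7
bar [ 0.539  -0.2108] [0.045 0.014] 40.1 z 0.072 main dir deg -139.1
knob [ 0.5425 -0.2134] [0.043 0.04 ] 4.7 z 0.0607 main dir deg -136.2
[0.44790943 0.01310804 0.20858793] [[-0.02, 1.0, 0.0], [1.0, 0.02, 0.0], [0.0, 0.0, -1.0]] [-0.56  0.31  0.56  2.05 -0.22  0.84  0.15]
```

View pics/top4c.png

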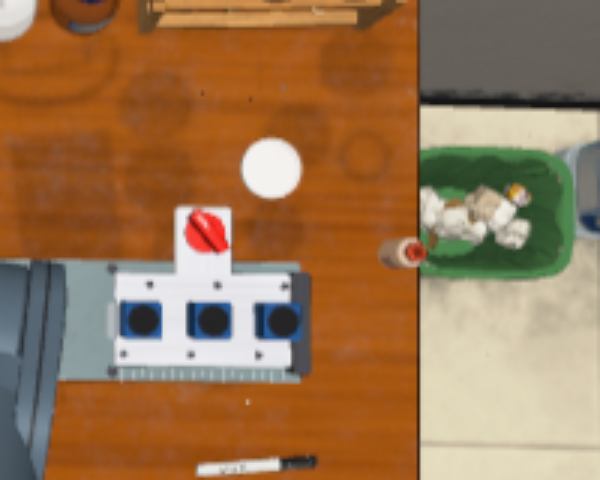

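The carriage is home against the stop: pedestals at crop px (145,320), (213,320) and (283,320), stop at (302,325). The bar on the knob at (206,232) points about 40° in the world frame. It needs about 2.2 rad clockwise.

Emit:
{"name": "apply_moves", "arguments": {
  "plan": [
    {"x": -4.5, "y": 1.7, "z": 0, "twist": 0.18, "fingers": 0.5},
    {"x": -9, "y": 3.4, "z": 0, "twist": 0.36, "fingers": 0.5},
    {"x": -13.5, "y": 5.1, "z": 0, "twist": 0.54, "fingers": 0.5},
    {"x": -18, "y": 6.8, "z": 0, "twist": 0.72, "fingers": 0.5},
    {"x": -22.7, "y": 8.55, "z": 3, "twist": 0.89, "fingers": 0.5},
    {"x": -22.7, "y": 8.55, "z": 7, "twist": 0.89, "fingers": 0.5},
    {"x": -22.7, "y": 8.55, "z": 9, "twist": 0.89, "fingers": 0.5},
    {"x": -22.7, "y": 8.55, "z": 9, "twist": 0.89, "fingers": 0.5},
    {"x": -22.7, "y": 8.55, "z": 9, "twist": 0.89, "fingers": 0.5}
  ],
  "squeeze": 50
}}

```text
time_s: 17.55
tool_pos: [0.5367, -0.216, 0.1195]
eef_rot: [[0.769, 0.64, 0.001], [0.64, -0.769, -0.001], [-0.0, 0.001, -1.0]]
contact_force: [0.5, 0.4, 0.4]
grip_width: 0.0423
grip_force: 0.0
```

Run:
```python
from h import *
p,R,st=tool();print(p,np.round(st['q'],2),go([.538,-.212,.054],np.radians(-50)))
```

```text
[ 0.53670865 -0.21599598  0.11950098] [-0.12  0.66  0.69  1.85 -0.55  0.83 -0.03] (array([ 0.36, -0.23,  6.55]), np.float64(-0.004010751767457688))
```

Emit:
{"name": "apply_moves", "arguments": {
  "plan": [
    {"x": 0.36, "y": -0.23, "z": 3, "twist": 0, "fingers": 0.5},
    {"x": 0.36, "y": -0.23, "z": 5.5, "twist": 0, "fingers": 0.5},
    {"x": 0.36, "y": -0.23, "z": 6.5, "twist": 0, "fingers": 0.5},
    {"x": 0.36, "y": -0.23, "z": 6.5, "twist": 0, "fingers": 0.5},
    {"x": 0.36, "y": -0.23, "z": 6.5, "twist": 0, "fingers": 1},
    {"x": 0.36, "y": -0.23, "z": 6.5, "twist": 0, "fingers": 1},
    {"x": 0.36, "y": -0.23, "z": 6.5, "twist": 0, "fingers": 1},
    {"x": 0.36, "y": -0.23, "z": 6.5, "twist": 0, "fingers": 1},
    {"x": 0.36, "y": -0.23, "z": 6.5, "twist": 0, "fingers": 1}
  ]
}}

```text
time_s: 18.68
tool_pos: [0.5391, -0.2109, 0.0548]
eef_rot: [[0.767, 0.641, 0.002], [0.641, -0.767, -0.001], [0.001, 0.002, -1.0]]
contact_force: [0.9, 0.6, 6.4]
grip_width: 0.0118
grip_force: 53.8
```

Emit:
{"name": "apply_moves", "arguments": {
  "plan": [
    {"x": 0, "y": 0, "z": -0.1, "twist": 0.12, "fingers": 1},
    {"x": 0, "y": 0, "z": -0.1, "twist": 0.24, "fingers": 1},
    {"x": 0, "y": 0, "z": -0.1, "twist": 0.36, "fingers": 1},
    {"x": 0, "y": 0, "z": -0.1, "twist": 0.48, "fingers": 1},
    {"x": 0, "y": 0, "z": -0.1, "twist": 0.6, "fingers": 1},
    {"x": 0, "y": 0, "z": -0.1, "twist": 0.72, "fingers": 1},
    {"x": 0, "y": 0, "z": -0.1, "twist": 0.84, "fingers": 1},
    {"x": 0, "y": 0, "z": -0.1, "twist": 0.96, "fingers": 1},
    {"x": 0, "y": 0, "z": -0.1, "twist": 1.08, "fingers": 1},
    {"x": 0, "y": 0, "z": -0.1, "twist": 1.2, "fingers": 1},
    {"x": 0, "y": 0, "z": -0.1, "twist": 1.2, "fingers": 1}
  ]
}}

```text
time_s: 20.05
tool_pos: [0.5384, -0.2102, 0.0549]
eef_rot: [[0.876, -0.482, 0.0], [-0.482, -0.876, -0.0], [0.0, -0.0, -1.0]]
contact_force: [0.2, 1.4, 3.2]
grip_width: 0.0119
grip_force: 53.4
```

Run:
```python
from h import *
p,R,st=tool();print(p,np.round(st['q'],2),np.round(st['torque'],2))
```

```text
[ 0.53839055 -0.21020256  0.05492693] [-0.23  0.86  0.93  1.91 -0.92  0.87 -0.89] [ 0.21  0.02 -0.12]
```

Emit:
{"name": "apply_moves", "arguments": {
  "plan": [
    {"x": 0, "y": 0, "z": 0, "twist": 0.12, "fingers": 1},
    {"x": 0, "y": 0, "z": 0, "twist": 0.24, "fingers": 1},
    {"x": 0, "y": 0, "z": 0, "twist": 0.36, "fingers": 1},
    {"x": 0, "y": 0, "z": 0, "twist": 0.48, "fingers": 1},
    {"x": 0, "y": 0, "z": 0, "twist": 0.48, "fingers": 1}
  ]
}}

```text
time_s: 20.68
tool_pos: [0.5393, -0.2105, 0.055]
eef_rot: [[0.556, -0.831, 0.002], [-0.831, -0.556, -0.001], [0.001, -0.001, -1.0]]
contact_force: [5.2, -0.1, 1.3]
grip_width: 0.0116
grip_force: 53.1
```

Run:
```python
from h import *
p,R,st=tool();print(p,np.round(st['q'],2),np.round(st['torque'],2))
```

```text
[ 0.53929279 -0.21048335  0.05500798] [-0.27  0.92  1.03  1.91 -1.    0.95 -1.29] [-0.04 -1.15 -0.12]
```

Emit:
{"name": "apply_moves", "arguments": {
  "plan": [
    {"x": 0, "y": 0, "z": 0, "twist": 0.12, "fingers": 1},
    {"x": 0, "y": 0, "z": 0, "twist": 0.24, "fingers": 1},
    {"x": 0, "y": 0, "z": 0, "twist": 0.36, "fingers": 1},
    {"x": 0, "y": 0, "z": 0, "twist": 0.48, "fingers": 1},
    {"x": 0, "y": 0, "z": 0, "twist": 0.56, "fingers": 1},
    {"x": 0, "y": 0, "z": 0, "twist": 0.56, "fingers": 1}
  ]
}}

```text
time_s: 21.42
tool_pos: [0.5402, -0.2101, 0.0551]
eef_rot: [[0.032, -0.999, 0.003], [-0.999, -0.032, 0.0], [0.0, -0.003, -1.0]]
contact_force: [7.7, 0.7, -0.6]
grip_width: 0.0118
grip_force: 53.0
```

Run:
```python
from h import *
p,R,st=tool();print(p,np.round(st['q'],2),np.round(st['torque'],2), np.degrees(np.arctan2(R[1,1],R[0,1])))
```

```text
[ 0.54018927 -0.21010971  0.0550995 ] [-0.3   0.96  1.1   1.91 -1.05  1.   -1.8 ] [ 0.18 -1.79 -0.05] -178.18538916287744
```

Emit:
{"name": "apply_moves", "arguments": {
  "plan": [
    {"x": 0, "y": 0, "z": 0, "twist": 0.56, "fingers": 0.6},
    {"x": 0, "y": 0, "z": 0, "twist": 0, "fingers": 0.5},
    {"x": 0, "y": 0, "z": -4, "twist": 0, "fingers": 0.5},
    {"x": 0, "y": 0, "z": -8, "twist": 0, "fingers": 0.5}
  ]
}}

```text
time_s: 21.92
tool_pos: [0.5372, -0.2103, 0.1354]
eef_rot: [[0.031, -1.0, -0.002], [-1.0, -0.031, 0.001], [-0.001, 0.002, -1.0]]
contact_force: [1.0, -0.0, 0.8]
grip_width: 0.0422
grip_force: 0.0
```

Emit:
{"name": "apply_moves", "arguments": {
  "plan": [
    {"x": -2, "y": 0, "z": -4, "twist": -0.18, "fingers": 0.2},
    {"x": -4, "y": 0, "z": -4, "twist": -0.36, "fingers": 0.2},
    {"x": -6, "y": 0, "z": -4, "twist": -0.54, "fingers": 0.2},
    {"x": -8, "y": 0, "z": -4, "twist": -0.72, "fingers": 0.2},
    {"x": -10, "y": 0, "z": -4, "twist": -0.9, "fingers": 0.2},
    {"x": -12, "y": 0, "z": -4, "twist": -1.08, "fingers": 0.2},
    {"x": -14, "y": 0, "z": -4, "twist": -1.26, "fingers": 0.2},
    {"x": -16, "y": 0, "z": -4, "twist": -1.44, "fingers": 0.2},
    {"x": -18, "y": 0, "z": -4, "twist": -1.62, "fingers": 0.2},
    {"x": -20, "y": 0, "z": -4, "twist": -1.8, "fingers": 0.2},
    {"x": -22, "y": 0, "z": -4, "twist": -1.98, "fingers": 0.2},
    {"x": -24, "y": 0, "z": -4, "twist": -2.16, "fingers": 0.2},
    {"x": -26, "y": 0, "z": -4, "twist": -2.34, "fingers": 0.2},
    {"x": -28, "y": 0, "z": -4, "twist": -2.52, "fingers": 0.2},
    {"x": -30, "y": 0, "z": -4, "twist": -2.7, "fingers": 0.2},
    {"x": -30, "y": 0, "z": -4, "twist": -2.88, "fingers": 0.2},
    {"x": -30, "y": 0, "z": -4, "twist": -3.06, "fingers": 0.2},
    {"x": -30, "y": 0, "z": -4, "twist": -3.11, "fingers": 0.2},
    {"x": -30, "y": 0, "z": -4, "twist": -3.11, "fingers": 0.2}
  ]
}}

```text
time_s: 24.3
tool_pos: [0.5299, 0.0891, 0.1748]
eef_rot: [[0.002, 1.0, 0.0], [1.0, -0.002, -0.0], [-0.0, 0.0, -1.0]]
contact_force: [-0.1, -0.4, -0.2]
grip_width: 0.0681
grip_force: 0.0
```

Run:
```python
from h import *
s,w=look('top5.png'); z=w[...,2]
cv2.imwrite('pics/top5c.png',cv2.resize(s['color'][130:290,200:460,::-1],None,fx=3,fy=3))
h=cv2.cvtColor(s['color'],cv2.COLOR_RGB2HSV)
for y0,y1,x0,x1 in((-.33,-.24,.56,.65),(.26,.36,.56,.65),(.25,.35,.465,.555)):
    m=(w[...,0]>x0)&(w[...,0]<x1)&(w[...,1]>y0)&(w[...,1]<y1)&(z>.004)&(z<.03)&(h[...,1]<50)&(h[...,2]>170)
    rect1(w,m,'dish',100)
p,R,st=tool();print(p,R.round(2).tolist(),np.round(st['q'],2))
```

```text
ped [ 0.4513 -0.1445] [0.034 0.034] 1.1 z 0.0849 main dir deg 65.9
ped [ 0.453  -0.2112] [0.034 0.037] 1.6 z 0.0847 main dir deg 88.2
ped [ 0.4548 -0.277 ] [0.034 0.036] 1.5 z 0.0846 main dir deg 95.2
bar [ 0.5384 -0.2102] [0.012 0.047] 1.7 z 0.0723 main dir deg 92.9
knob [ 0.5396 -0.2177] [0.062 0.036] 88.8 z 0.0593 main dir deg 98.5
dish [ 0.6088 -0.2836] [0.058 0.059] 0.1 z 0.0118 main dir deg 129.2
dish [0.6052 0.3067] [0.058 0.058] 21.3 z 0.0122 main dir deg 55.0
dish [0.5126 0.3045] [0.045 0.059] 66.3 z 0.0122 main dir deg 155.8
[0.52993202 0.08921262 0.17480536] [[0.0, 1.0, 0.0], [1.0, -0.0, -0.0], [-0.0, 0.0, -1.0]] [-0.54  0.47  0.42  1.89 -0.25  0.84  0.  ]
```

View pics/top5c.png

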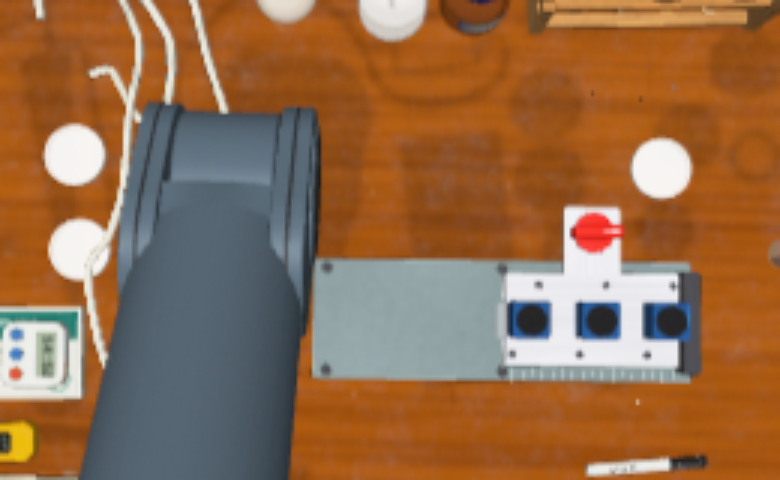

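The knob bar now lies along the carriage (crop px 597,232), and the timer sits on the card box (38,352). The white dishes are at (75,155), (78,248) and (662,168). I'll check whether the carriage shifted while it was being clamped.

Run:
```python
from h import *
a,b=[cv2.cvtColor(cv2.imread(f'pics/top{i}.png'),cv2.COLOR_BGR2GRAY).astype(np.float32) for i in(4,5)]
# crop px -> full: carriage cols 366..430, rows 222..252 in top4
for n,(r0,r1,c0,c1) in dict(ped=(224,252,369,428),stop=(216,260,426,440),rail=(250,262,365,432)).items():
    A,B=a[r0:r1,c0:c1].copy(),b[r0:r1,c0:c1].copy()
    try:
        W=np.eye(2,3,dtype=np.float32); cc,W=cv2.findTransformECC(A,B,W,cv2.MOTION_TRANSLATION); print(n,cc,W[:,2])
    except Exception as e: print(n,e)
print(go([.6052,.3067,.15],np.arctan2(.016,1)))
```

```text
ped 0.9805312772397122 [-4.7718123e-01 -1.9172393e-04]
stop 0.9051463030023786 [-0.74892884 -0.10960894]
rail 0.9849094287345201 [-0.42458785  0.04336692]
(array([21.78,  7.45,  2.48]), np.float64(-0.019575796841040605))
```

The rail moved by the same amount in the images, so that was camera jitter and the carriage is still home. Next is the first dish.

Emit:
{"name": "apply_moves", "arguments": {
  "plan": [
    {"x": 5.5, "y": 1.9, "z": 0, "twist": -0.02, "fingers": 0.15},
    {"x": 11, "y": 3.8, "z": 0, "twist": -0.02, "fingers": 0.15},
    {"x": 16.5, "y": 5.7, "z": 2, "twist": -0.02, "fingers": 0.15},
    {"x": 21.8, "y": 7.45, "z": 6, "twist": -0.02, "fingers": 0.15},
    {"x": 21.8, "y": 7.45, "z": 10, "twist": -0.02, "fingers": 0.15},
    {"x": 21.8, "y": 7.45, "z": 12, "twist": -0.02, "fingers": 0.15},
    {"x": 21.8, "y": 7.45, "z": 12, "twist": -0.02, "fingers": 0.15}
  ],
  "squeeze": 25
}}

```text
time_s: 25.22
tool_pos: [0.6051, 0.3055, 0.0538]
eef_rot: [[-0.014, 1.0, -0.002], [1.0, 0.014, -0.002], [-0.002, -0.002, -1.0]]
contact_force: [-0.2, -0.0, 0.8]
grip_width: 0.0725
grip_force: 0.0
```

Run:
```python
from h import *
print(go([.605,.3065,.004],.016),tool()[2]['q'])
```

```text
(array([ 0.11, -0.  ,  4.98]), np.float64(-0.001954284055061928)) [-0.73190539  0.7880799   0.34479844  1.61674113 -0.33959365  0.79933172
 -0.22763038]
```

Emit:
{"name": "apply_moves", "arguments": {
  "plan": [
    {"x": 0.1, "y": 0, "z": 3, "twist": 0, "fingers": 0.15},
    {"x": 0.1, "y": 0, "z": 4.6, "twist": 0, "fingers": 0.15},
    {"x": 0.1, "y": 0, "z": 4.9, "twist": 0, "fingers": 0.15},
    {"x": 0.1, "y": 0, "z": 4.9, "twist": 0, "fingers": 0.5},
    {"x": 0.1, "y": 0, "z": 4.9, "twist": 0, "fingers": 0.5},
    {"x": 0.1, "y": 0, "z": 4.9, "twist": 0, "fingers": 0.5},
    {"x": 0.1, "y": 0, "z": 4.9, "twist": 0, "fingers": 0.5},
    {"x": 0.1, "y": 0, "z": 4.9, "twist": 0, "fingers": 0.5}
  ],
  "squeeze": 30
}}

```text
time_s: 26.22
tool_pos: [0.6064, 0.308, 0.0072]
eef_rot: [[-0.015, 1.0, 0.001], [1.0, 0.015, 0.001], [0.001, 0.001, -1.0]]
contact_force: [-1.8, -0.6, 6.3]
grip_width: 0.055
grip_force: 31.3
```

Emit:
{"name": "apply_moves", "arguments": {
  "plan": [
    {"x": 0, "y": 0, "z": -2, "twist": 0, "fingers": 0.5},
    {"x": 0, "y": 0, "z": -6, "twist": 0, "fingers": 0.5},
    {"x": 0, "y": 0, "z": -11, "twist": 0, "fingers": 0.5},
    {"x": -3, "y": -1, "z": -15, "twist": 0, "fingers": 0.5},
    {"x": -7, "y": -2, "z": -16, "twist": 0, "fingers": 0.5},
    {"x": -12, "y": -3.3, "z": -16, "twist": 0, "fingers": 0.5},
    {"x": -17, "y": -4.7, "z": -16, "twist": 0, "fingers": 0.5},
    {"x": -22, "y": -6, "z": -16, "twist": 0, "fingers": 0.5},
    {"x": -27, "y": -7.5, "z": -16, "twist": 0, "fingers": 0.5},
    {"x": -32, "y": -9, "z": -16, "twist": 0, "fingers": 0.5},
    {"x": -37, "y": -10.3, "z": -16, "twist": 0, "fingers": 0.5},
    {"x": -42, "y": -11.7, "z": -16, "twist": 0, "fingers": 0.5},
    {"x": -47, "y": -13, "z": -16, "twist": 0, "fingers": 0.5},
    {"x": -52, "y": -14.5, "z": -16, "twist": 0, "fingers": 0.5},
    {"x": -56, "y": -15.5, "z": -16, "twist": 0, "fingers": 0.5},
    {"x": -58.2, "y": -16.1, "z": -16, "twist": 0, "fingers": 0.5},
    {"x": -58.2, "y": -16.1, "z": -14, "twist": 0, "fingers": 0.5},
    {"x": -58.2, "y": -16.1, "z": -13, "twist": 0, "fingers": 0.5},
    {"x": -58.2, "y": -16.1, "z": -13, "twist": 0, "fingers": 0.5}
  ]
}}

```text
time_s: 28.6
tool_pos: [0.4535, -0.2758, 0.1358]
eef_rot: [[-0.015, 1.0, -0.0], [1.0, 0.015, 0.0], [0.0, -0.0, -1.0]]
contact_force: [-0.2, 0.1, -0.0]
grip_width: 0.0549
grip_force: 31.8
```

Run:
```python
from h import *
p,R,st=tool();print(go([.453,-.2785,.0945],.016),np.round(st['q'],2))
snap('scene','sc6.png'); cv2.imwrite('pics/sc6c.png',cv2.resize(cv2.imread('pics/sc6.png')[150:300,300:480],None,fx=3,fy=3))
```

```text
(array([-0.28, -0.05,  4.13]), np.float64(-0.0005046399888852804)) [ 0.2   0.5   0.38  1.95 -0.27  0.74  0.75]
```

View pics/sc6c.png

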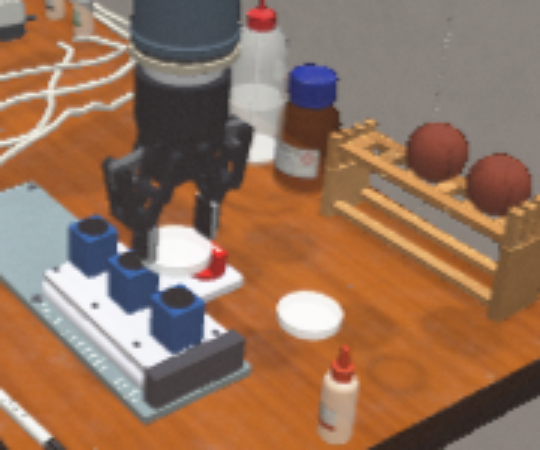

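The dish is held level above the carriage (px 180,250). I'll lower it onto seat 3.

Emit:
{"name": "apply_moves", "arguments": {
  "plan": [
    {"x": -0.2, "y": 0, "z": 2.5, "twist": 0, "fingers": 0.5},
    {"x": -0.2, "y": 0, "z": 3.7, "twist": 0, "fingers": 0.5},
    {"x": -0.2, "y": 0, "z": 4.0, "twist": 0, "fingers": 0.5},
    {"x": -0.2, "y": 0, "z": 4.1, "twist": 0, "fingers": 0.5}
  ]
}}

```text
time_s: 29.15
tool_pos: [0.4538, -0.2783, 0.095]
eef_rot: [[-0.015, 1.0, 0.0], [1.0, 0.015, -0.0], [-0.0, 0.0, -1.0]]
contact_force: [-1.5, 0.3, -0.7]
grip_width: 0.0546
grip_force: 31.8
```

Emit:
{"name": "apply_moves", "arguments": {
  "plan": [
    {"x": 0, "y": 0, "z": 0.1, "twist": 0, "fingers": 0.5},
    {"x": 0, "y": 0, "z": 0.15, "twist": 0, "fingers": 0.5},
    {"x": 0, "y": 0, "z": 0.15, "twist": 0, "fingers": 0.15},
    {"x": 0, "y": 0, "z": 0.15, "twist": 0, "fingers": 0.15},
    {"x": 0, "y": 0, "z": -2, "twist": 0, "fingers": 0.15},
    {"x": 0, "y": 0, "z": -5, "twist": 0, "fingers": 0.15},
    {"x": 0, "y": 5, "z": -7, "twist": 0, "fingers": 0.15},
    {"x": -0.3, "y": 10, "z": -7, "twist": 0, "fingers": 0.15},
    {"x": -0.5, "y": 15.4, "z": -5, "twist": 0, "fingers": 0.15},
    {"x": -0.5, "y": 15.4, "z": 0, "twist": 0, "fingers": 0.15},
    {"x": -0.5, "y": 15.4, "z": 4, "twist": 0, "fingers": 0.15},
    {"x": -0.5, "y": 15.4, "z": 4, "twist": 0, "fingers": 0.15}
  ]
}}

```text
time_s: 30.65
tool_pos: [0.6056, -0.2797, 0.0516]
eef_rot: [[-0.015, 1.0, -0.006], [1.0, 0.015, 0.002], [0.003, -0.006, -1.0]]
contact_force: [0.5, 0.1, 0.2]
grip_width: 0.0726
grip_force: 0.0
```

Run:
```python
from h import *
p,R,st=tool();print(p,go([.608,-.284,.006],.016),np.round(st['q'],2))
s=snap('scene'); w=cloud(s)
for r in arm.cut_out('scene','dish_1')[:5]: print(round(r['confidence'],2),r['centre'],np.round(np.nanmedian(w[r['pixels']],0),4))
```

```text
[ 0.6055582  -0.27972964  0.0516226 ] (array([-0.44,  0.26,  4.56]), np.float64(-0.0009503221675373208)) [ 0.17  0.78  0.34  1.65 -0.33  0.78  0.67]
0.75 [356.6, 248.1] [ 0.4484 -0.2836  0.1009]
0.6 [241.2, 174.6] [0.4006 0.4357 0.0135]
0.55 [404.7, 255.5] [ 0.6051 -0.2879  0.0138]
0.51 [247.8, 188.7] [0.3783 0.2953 0.0182]
```

Emit:
{"name": "apply_moves", "arguments": {
  "plan": [
    {"x": -0.35, "y": 0.2, "z": 2.5, "twist": 0, "fingers": 0.15},
    {"x": -0.35, "y": 0.2, "z": 4.2, "twist": 0, "fingers": 0.15},
    {"x": -0.35, "y": 0.2, "z": 4.6, "twist": 0, "fingers": 0.15},
    {"x": -0.35, "y": 0.2, "z": 4.6, "twist": 0, "fingers": 0.15},
    {"x": -0.35, "y": 0.2, "z": 4.6, "twist": 0, "fingers": 0.5},
    {"x": -0.35, "y": 0.2, "z": 4.6, "twist": 0, "fingers": 0.5},
    {"x": -0.35, "y": 0.2, "z": 4.6, "twist": 0, "fingers": 0.5},
    {"x": -0.35, "y": 0.2, "z": 4.6, "twist": 0, "fingers": 0.5}
  ]
}}

```text
time_s: 31.75
tool_pos: [0.6103, -0.2852, 0.0108]
eef_rot: [[-0.015, 1.0, 0.002], [1.0, 0.015, -0.001], [-0.001, 0.002, -1.0]]
contact_force: [-2.6, 1.0, 12.2]
grip_width: 0.0429
grip_force: 6.2
```

Run:
```python
from h import *
p,R,st=tool();print(go([.452,-.2125,.14],.016))
```

```text
(array([  7.48, -15.7 , -12.97]), np.float64(-0.0013100702318205037))
```

Emit:
{"name": "apply_moves", "arguments": {
  "plan": [
    {"x": 0, "y": 0, "z": -0.2, "twist": 0, "fingers": 0.15},
    {"x": 0, "y": 0, "z": -0.2, "twist": 0, "fingers": 0.15},
    {"x": 0, "y": 0, "z": -5, "twist": 0, "fingers": 0.15},
    {"x": 6, "y": 0, "z": -10, "twist": 0, "fingers": 0.15},
    {"x": 12, "y": 0, "z": -12, "twist": 0, "fingers": 0.15},
    {"x": 18, "y": -3, "z": -14, "twist": 0, "fingers": 0.15},
    {"x": 18, "y": -3, "z": -14, "twist": 0, "fingers": 0.15}
  ]
}}

```text
time_s: 32.62
tool_pos: [0.5764, -0.1006, 0.1496]
eef_rot: [[-0.019, 1.0, 0.0], [1.0, 0.019, 0.002], [0.002, 0.0, -1.0]]
contact_force: [0.8, -0.6, 0.1]
grip_width: 0.0721
grip_force: 0.0
```

Run:
```python
from h import *
s=snap('top','top7.png'); w=cloud(s); z=w[...,2]; h=cv2.cvtColor(s['color'],cv2.COLOR_RGB2HSV)
b=snap('scene','sc7.png')
A=cv2.resize(s['color'][140:280,330:470,::-1],None,fx=2.8,fy=2.8);B=cv2.resize(b['color'][180:320,300:440,::-1],None,fx=2.8,fy=2.8)
cv2.imwrite('pics/b7.png',np.hstack([A,B]))
m=(w[...,0]>.54)&(w[...,0]<.68)&(w[...,1]>-.36)&(w[...,1]<-.2)&(z>.004)&(z<.04)&(h[...,1]<50)&(h[...,2]>170)
rect1(w,m,'dish',60)
p,R,st=tool();print(p,go([.608,-.284,.006],.016))
```

```text
dish [ 0.6056 -0.2925] [0.041 0.059] 74.2 z 0.0119 main dir deg 163.8
[ 0.57679734 -0.10159446  0.14945486] (array([-18.32,   2.76,  14.32]), np.float64(0.0031469783627280368))
```

View pics/b7.png

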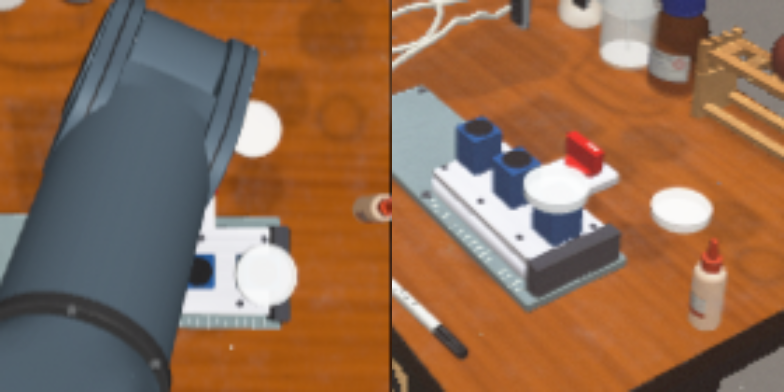

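Dish B is still flat on the table (left panel px 255,130). The pads closed too high and slid over its rim. Dish A sits flat on seat 3 (left panel 266,275). I'll measure B again and grip lower.

Run:
```python
from h import *
def fit(w,c,x0,x1,y0,y1,z0,z1):
    h=cv2.cvtColor(c,cv2.COLOR_RGB2HSV); z=w[...,2]
    m=(w[...,0]>x0)&(w[...,0]<x1)&(w[...,1]>y0)&(w[...,1]<y1)&(z>z0)&(z<z1)&(h[...,1]<60)&(h[...,2]>160)
    P=w[m][:,:2].astype(np.float32); r=cv2.minEnclosingCircle(P); return np.round(r[0],4),round(r[1],4),m.sum()
d=np.load('scene0.npz'); print(fit(d['w'],d['c'],.55,.66,-.34,-.23,.009,.03))
s=snap('scene'); w=cloud(s); print(fit(w,s['color'],.55,.66,-.35,-.23,.009,.03)); print(fit(w,s['color'],.40,.51,-.34,-.22,.094,.12))
s=snap('top'); w=cloud(s); print('top',fit(w,s['color'],.55,.66,-.35,-.23,.009,.03))
print(go([.6085,-.285,.03],.016))
```

```text
(array([ 0.6089, -0.2846]), 0.0325, np.int64(248))
(array([ 0.609, -0.285]), 0.032, np.int64(247))
(array([ 0.4539, -0.2793]), 0.0315, np.int64(315))
top (array([ 0.6078, -0.2852]), 0.0303, np.int64(185))
(array([-18.03,   2.85,  11.89]), np.float64(-0.0005280940992207217))
```

Emit:
{"name": "apply_moves", "arguments": {
  "plan": [
    {"x": -5, "y": 1, "z": 0, "twist": 0, "fingers": 0.15},
    {"x": -10, "y": 2, "z": 0, "twist": 0, "fingers": 0.15},
    {"x": -15, "y": 2.9, "z": 3, "twist": 0, "fingers": 0.15},
    {"x": -18.0, "y": 2.9, "z": 7, "twist": 0, "fingers": 0.15},
    {"x": -18.0, "y": 2.9, "z": 11, "twist": 0, "fingers": 0.15},
    {"x": -18.0, "y": 2.9, "z": 12, "twist": 0, "fingers": 0.15},
    {"x": -18.0, "y": 2.9, "z": 14, "twist": 0, "fingers": 0.15},
    {"x": -18.0, "y": 2.9, "z": 14.7, "twist": 0, "fingers": 0.15},
    {"x": -18.0, "y": 2.9, "z": 14.7, "twist": 0, "fingers": 0.15},
    {"x": -18.0, "y": 2.9, "z": 14.7, "twist": 0, "fingers": 0.15}
  ]
}}

```text
time_s: 34.08
tool_pos: [0.6093, -0.2845, 0.0026]
eef_rot: [[-0.015, 1.0, 0.001], [1.0, 0.015, -0.001], [-0.001, 0.001, -1.0]]
contact_force: [0.2, 0.6, 0.7]
grip_width: 0.0726
grip_force: 0.0
```

Emit:
{"name": "apply_moves", "arguments": {
  "plan": [
    {"x": 0, "y": 0, "z": 0.3, "twist": 0, "fingers": 0.15},
    {"x": 0, "y": 0, "z": 0.3, "twist": 0, "fingers": 0.15},
    {"x": 0, "y": 0, "z": 0.3, "twist": 0, "fingers": 0.4},
    {"x": 0, "y": 0, "z": 0.3, "twist": 0, "fingers": 0.4},
    {"x": 0, "y": 0, "z": 0.3, "twist": 0, "fingers": 0.4},
    {"x": 0, "y": 0, "z": 0.3, "twist": 0, "fingers": 0.4}
  ],
  "squeeze": 25
}}

```text
time_s: 34.83
tool_pos: [0.6087, -0.2844, -0.0009]
eef_rot: [[-0.015, 1.0, 0.0], [1.0, 0.015, -0.0], [-0.0, 0.0, -1.0]]
contact_force: [-1.5, 0.3, 5.3]
grip_width: 0.0566
grip_force: 26.4
```

Emit:
{"name": "apply_moves", "arguments": {
  "plan": [
    {"x": 0, "y": 0, "z": -3, "twist": 0, "fingers": 0.4},
    {"x": 0, "y": 0, "z": -8, "twist": 0, "fingers": 0.4},
    {"x": 0, "y": 0, "z": -13, "twist": 0, "fingers": 0.4},
    {"x": 2.5, "y": -5, "z": -15, "twist": 0, "fingers": 0.4},
    {"x": 5, "y": -10, "z": -15, "twist": 0, "fingers": 0.4},
    {"x": 7.4, "y": -15.5, "z": -14, "twist": 0, "fingers": 0.4},
    {"x": 7.4, "y": -15.5, "z": -11, "twist": 0, "fingers": 0.4},
    {"x": 7.4, "y": -15.5, "z": -11, "twist": 0, "fingers": 0.4},
    {"x": 7.4, "y": -15.5, "z": -11, "twist": 0, "fingers": 0.4}
  ]
}}

```text
time_s: 35.95
tool_pos: [0.4535, -0.2134, 0.1092]
eef_rot: [[-0.015, 1.0, 0.001], [1.0, 0.015, -0.001], [-0.001, 0.001, -1.0]]
contact_force: [0.5, -0.2, -0.2]
grip_width: 0.057
grip_force: 27.1
```

Run:
```python
from h import *
print(go([.452,-.2125,.087],.016))
```

```text
(array([ 0.09, -0.15,  2.22]), np.float64(-0.001135679187320715))
```

Emit:
{"name": "apply_moves", "arguments": {
  "plan": [
    {"x": 0.05, "y": -0.08, "z": 1.2, "twist": 0, "fingers": 0.4},
    {"x": 0.05, "y": -0.08, "z": 2.0, "twist": 0, "fingers": 0.4},
    {"x": 0.05, "y": -0.08, "z": 2.2, "twist": 0, "fingers": 0.4},
    {"x": 0.05, "y": -0.08, "z": 2.3, "twist": 0, "fingers": 0.4},
    {"x": 0.05, "y": -0.08, "z": 2.3, "twist": 0, "fingers": 0.4}
  ]
}}

```text
time_s: 36.58
tool_pos: [0.4515, -0.2121, 0.086]
eef_rot: [[-0.015, 1.0, -0.0], [1.0, 0.015, 0.001], [0.001, -0.0, -1.0]]
contact_force: [-2.8, 0.9, 6.0]
grip_width: 0.0565
grip_force: 27.6
```

Emit:
{"name": "apply_moves", "arguments": {
  "plan": [
    {"x": 0, "y": 0, "z": 0, "twist": 0, "fingers": 0.15},
    {"x": 0, "y": 0, "z": 0, "twist": 0, "fingers": 0.15},
    {"x": 0, "y": 0, "z": -3, "twist": 0, "fingers": 0.15},
    {"x": 0, "y": 0, "z": -8, "twist": 0, "fingers": 0.15},
    {"x": 5, "y": 0.5, "z": -9, "twist": 0, "fingers": 0.15},
    {"x": 10, "y": 1, "z": -9, "twist": 0, "fingers": 0.15},
    {"x": 15, "y": 2, "z": -9, "twist": 0, "fingers": 0.15},
    {"x": 20, "y": 3, "z": -9, "twist": 0, "fingers": 0.15},
    {"x": 25, "y": 3.5, "z": -9, "twist": 0, "fingers": 0.15},
    {"x": 30, "y": 4, "z": -9, "twist": 0, "fingers": 0.15},
    {"x": 35, "y": 5, "z": -9, "twist": 0, "fingers": 0.15},
    {"x": 40, "y": 5.5, "z": -9, "twist": 0, "fingers": 0.15},
    {"x": 45, "y": 6, "z": -7, "twist": 0, "fingers": 0.15},
    {"x": 50, "y": 6.7, "z": -4, "twist": 0, "fingers": 0.15},
    {"x": 51.4, "y": 6.75, "z": 0, "twist": 0, "fingers": 0.15},
    {"x": 51.4, "y": 6.75, "z": 0, "twist": 0, "fingers": 0.15},
    {"x": 51.4, "y": 6.75, "z": 0, "twist": 0, "fingers": 0.15}
  ]
}}

```text
time_s: 38.7
tool_pos: [0.5123, 0.3013, 0.0868]
eef_rot: [[-0.013, 1.0, 0.001], [1.0, 0.013, -0.001], [-0.001, 0.001, -1.0]]
contact_force: [0.7, -0.7, -0.0]
grip_width: 0.0727
grip_force: 0.0
```

Run:
```python
from h import *
def fit(w,c,x0,x1,y0,y1,z0,z1):
    h=cv2.cvtColor(c,cv2.COLOR_RGB2HSV); z=w[...,2]
    m=(w[...,0]>x0)&(w[...,0]<x1)&(w[...,1]>y0)&(w[...,1]<y1)&(z>z0)&(z<z1)&(h[...,1]<60)&(h[...,2]>160)
    P=w[m][:,:2].astype(np.float32); r=cv2.minEnclosingCircle(P); return np.round(r[0],4),round(r[1],4),m.sum()
s=snap('top','top8.png'); w=cloud(s); print('s2',fit(w,s['color'],.41,.5,-.246,-.18,.094,.12),fit(w,s['color'],.41,.5,-.31,-.246,.094,.12))
d=np.load('top0.npz'); print('C0',fit(d['w'],d['c'],.46,.56,.262,.35,.007,.03))
print(tool()[0],go([.511,.3035,-.001],.016))
h=cv2.imread('pics/top0.png')[190:235,200:260]
b=snap('scene')['color'][140:230,220:340,::-1]
cv2.imwrite('pics/b8.png',np.hstack([cv2.resize(h,(480,360),interpolation=cv2.INTER_CUBIC),cv2.resize(b,(320,360))]))
```

```text
s2 (array([ 0.4493, -0.2121]), 0.0311, np.int64(385)) (array([ 0.4517, -0.2782]), 0.031, np.int64(379))
C0 (array([0.51  , 0.2973]), 0.0305, np.int64(273))
[0.51265136 0.30141556 0.08732868] (array([ 0.21, -0.18,  8.83]), np.float64(-0.002986942416118632))
```

View pics/b8.png

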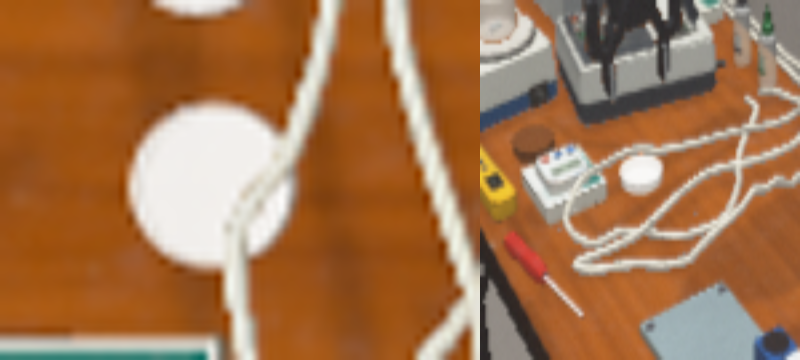

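Seat 2's dish is placed. A cable runs past dish C's lower-right edge (left panel px 240,240), so I'll fit the dish centre as (0.510, 0.298) and turn the grip about 0.42 rad to keep the pads clear of it.

Emit:
{"name": "apply_moves", "arguments": {
  "plan": [
    {"x": -0.35, "y": -0.25, "z": 0, "twist": 0.14, "fingers": 0.18},
    {"x": -0.35, "y": -0.25, "z": 2, "twist": 0.28, "fingers": 0.18},
    {"x": -0.35, "y": -0.25, "z": 4, "twist": 0.42, "fingers": 0.18},
    {"x": -0.35, "y": -0.25, "z": 6.5, "twist": 0.42, "fingers": 0.18},
    {"x": -0.35, "y": -0.25, "z": 8.2, "twist": 0.42, "fingers": 0.18},
    {"x": -0.35, "y": -0.25, "z": 8.8, "twist": 0.42, "fingers": 0.18},
    {"x": -0.35, "y": -0.25, "z": 8.8, "twist": 0.42, "fingers": 0.18}
  ]
}}

```text
time_s: 39.67
tool_pos: [0.5094, 0.299, -0.0019]
eef_rot: [[0.394, 0.919, 0.0], [0.919, -0.394, 0.0], [0.0, 0.0, -1.0]]
contact_force: [-0.9, -0.0, 0.1]
grip_width: 0.0701
grip_force: 0.0
```

Emit:
{"name": "apply_moves", "arguments": {
  "plan": [
    {"x": 0, "y": 0, "z": 0, "twist": 0, "fingers": 0.4},
    {"x": 0, "y": 0, "z": 0, "twist": 0, "fingers": 0.4},
    {"x": 0, "y": 0, "z": 0, "twist": 0, "fingers": 0.4},
    {"x": 0, "y": 0, "z": 0, "twist": 0, "fingers": 0.4},
    {"x": 0, "y": 0, "z": -1, "twist": 0, "fingers": 0.4},
    {"x": 0, "y": 0, "z": -4, "twist": 0, "fingers": 0.4},
    {"x": 0, "y": 0, "z": -8, "twist": 0, "fingers": 0.4},
    {"x": 0, "y": 0, "z": -15, "twist": 0, "fingers": 0.4},
    {"x": 0, "y": 0, "z": -15, "twist": 0, "fingers": 0.4},
    {"x": 0, "y": 0, "z": -15, "twist": 0, "fingers": 0.4}
  ]
}}

```text
time_s: 40.92
tool_pos: [0.509, 0.2995, 0.1483]
eef_rot: [[0.394, 0.919, 0.001], [0.919, -0.394, 0.001], [0.001, 0.0, -1.0]]
contact_force: [-0.0, -0.1, -0.3]
grip_width: 0.0566
grip_force: 26.9
```

Run:
```python
from h import *
print(tool()[0],go([.451,-.1465,.12],.016))
```

```text
[0.50897781 0.29954863 0.14831594] (array([-43.29,  12.22,   2.78]), np.float64(-0.4204868713930552))
```

Emit:
{"name": "apply_moves", "arguments": {
  "plan": [
    {"x": -4.3, "y": 1.2, "z": 0, "twist": 0, "fingers": 0.4},
    {"x": -8.7, "y": 2.4, "z": 0, "twist": -0.06, "fingers": 0.4},
    {"x": -13, "y": 3.7, "z": 0, "twist": -0.12, "fingers": 0.4},
    {"x": -17.3, "y": 4.9, "z": 0, "twist": -0.18, "fingers": 0.4},
    {"x": -21.7, "y": 6.1, "z": 0, "twist": -0.24, "fingers": 0.4},
    {"x": -26, "y": 7.3, "z": 0, "twist": -0.3, "fingers": 0.4},
    {"x": -30.3, "y": 8.6, "z": 0, "twist": -0.36, "fingers": 0.4},
    {"x": -34.7, "y": 9.8, "z": 0, "twist": -0.42, "fingers": 0.4},
    {"x": -39, "y": 11, "z": 0, "twist": -0.42, "fingers": 0.4},
    {"x": -43.3, "y": 12.2, "z": 0, "twist": -0.42, "fingers": 0.4},
    {"x": -43.3, "y": 12.2, "z": 2.5, "twist": -0.42, "fingers": 0.4},
    {"x": -43.3, "y": 12.2, "z": 4, "twist": -0.42, "fingers": 0.4},
    {"x": -43.3, "y": 12.2, "z": 4, "twist": -0.42, "fingers": 0.4},
    {"x": -43.3, "y": 12.2, "z": 4, "twist": -0.42, "fingers": 0.4}
  ]
}}

```text
time_s: 42.68
tool_pos: [0.4503, -0.1467, 0.1074]
eef_rot: [[-0.015, 1.0, -0.001], [1.0, 0.015, 0.0], [0.0, -0.001, -1.0]]
contact_force: [0.3, -0.6, 0.1]
grip_width: 0.0567
grip_force: 26.9
```

Run:
```python
from h import *
print(tool()[0],go([.451,-.1455,.0862],.016))
```

```text
[ 0.4503085  -0.14674234  0.10743872] (array([0.12, 0.07, 2.12]), np.float64(-0.0009002366079975399))
```

Emit:
{"name": "apply_moves", "arguments": {
  "plan": [
    {"x": 0.1, "y": 0.07, "z": 1.2, "twist": 0, "fingers": 0.4},
    {"x": 0.1, "y": 0.07, "z": 2.0, "twist": 0, "fingers": 0.4},
    {"x": 0.1, "y": 0.07, "z": 2.2, "twist": 0, "fingers": 0.4},
    {"x": 0.1, "y": 0.07, "z": 2.25, "twist": 0, "fingers": 0.4},
    {"x": 0.1, "y": 0.07, "z": 2.25, "twist": 0, "fingers": 0.4}
  ]
}}

```text
time_s: 43.3
tool_pos: [0.451, -0.1455, 0.0856]
eef_rot: [[-0.015, 1.0, -0.0], [1.0, 0.015, 0.001], [0.001, -0.0, -1.0]]
contact_force: [-3.0, 2.3, 11.6]
grip_width: 0.0567
grip_force: 27.9
```

Contact. I'll release, retreat and inspect.

Emit:
{"name": "apply_moves", "arguments": {
  "plan": [
    {"x": 0, "y": 0, "z": -0.1, "twist": 0, "fingers": 0.15},
    {"x": 0, "y": 0, "z": -0.1, "twist": 0, "fingers": 0.15},
    {"x": 0, "y": 0, "z": -3, "twist": 0, "fingers": 0.15},
    {"x": 0, "y": 0, "z": -8, "twist": 0, "fingers": 0.15},
    {"x": 5, "y": 0, "z": -10, "twist": 0, "fingers": 0.15},
    {"x": 11, "y": 0.5, "z": -12, "twist": 0, "fingers": 0.15},
    {"x": 17, "y": 1, "z": -12, "twist": 0, "fingers": 0.15},
    {"x": 23, "y": 2, "z": -12, "twist": 0, "fingers": 0.15},
    {"x": 23, "y": 2, "z": -12, "twist": 0, "fingers": 0.15}
  ]
}}

```text
time_s: 44.42
tool_pos: [0.468, 0.0897, 0.2047]
eef_rot: [[-0.023, 1.0, -0.0], [1.0, 0.023, 0.001], [0.001, -0.0, -1.0]]
contact_force: [-0.6, -1.1, 0.7]
grip_width: 0.0726
grip_force: 0.0
```

Run:
```python
from h import *
s=snap('top','top9.png'); w=cloud(s); z=w[...,2]; b=snap('scene','sc9.png')
h=cv2.cvtColor(s['color'],cv2.COLOR_RGB2HSV)
for y0 in(-.1465,-.2125,-.2785):
    m=(abs(w[...,0]-.452)<.05)&(abs(w[...,1]-y0)<.034)&(z>.093)&(z<.12)
    P=w[m]; c=cv2.minEnclosingCircle(P[:,:2].astype(np.float32)); A=np.c_[P[:,:2],np.ones(len(P))]; k=np.linalg.lstsq(A,P[:,2],rcond=None)[0]
    print(np.round(c[0],4),round(c[1],4),P[:,2].mean().round(4),'tilt',np.round(k[:2],3))
look('top9b.png')
A=cv2.resize(s['color'][150:280,190:470,::-1],None,fx=2.5,fy=2.5);B=cv2.resize(b['color'][150:270,220:440,::-1],(700,382))[:275]
cv2.imwrite('pics/b9.png',np.vstack([A[:325],B]))
```

```text
[ 0.449  -0.1454] 0.031 0.0987 tilt [-0.001  0.007]
[ 0.4504 -0.2139] 0.0327 0.0989 tilt [-0.006 -0.01 ]
[ 0.4514 -0.2777] 0.0313 0.0987 tilt [-0.007  0.005]
ped [ 0.4489 -0.145 ] [0.059 0.059] 45.5 z 0.0979 main dir deg 90.1
ped [ 0.4501 -0.2448] [0.058 0.126] 1.5 z 0.0976 main dir deg 92.9
bar [ 0.5386 -0.2099] [0.012 0.047] 1.8 z 0.0724 main dir deg 93.0
knob [ 0.5397 -0.2177] [0.062 0.036] 89.7 z 0.0596 main dir deg 97.9
```

View pics/b9.png

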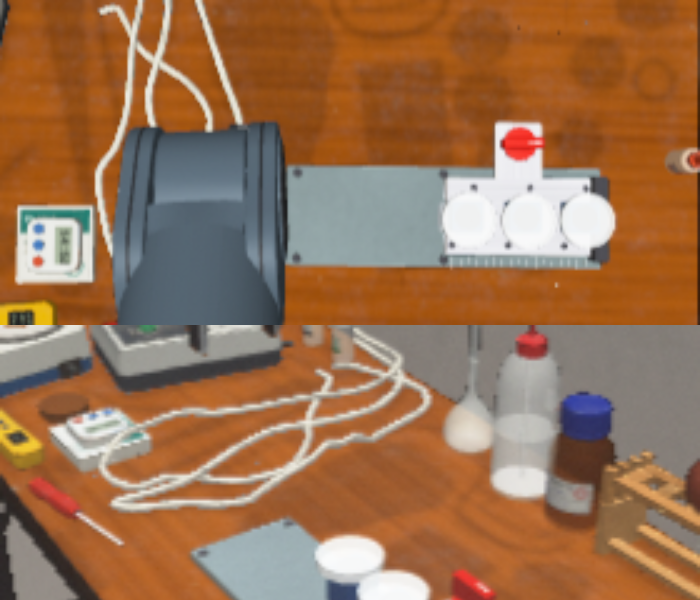

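All three dishes lie flat and centred on the pedestals (top panel px 470, 528 and 588, row 220). The knob bar is in line with the carriage (520,145), and the timer is on the card box (52,248). I'm handing in now.

```bash
python3 -c "
from plant import arm; print(arm.sign_off())"
```

```text
the job is handed in; nothing more can be done
None
```

I handed the job in at about 45 s of the 200 s; no verdict came back. By the camera, the timer is on the card box, the carriage is home with its knob turned to tight, and all three white dishes lie flat within about 4 mm of their pedestal centres; the dropper bottle was never touched.

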